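# Set the snap gauge to the flange and hold its lock turned

### The job

Set the bench gauge to the flange: push the sliding jaw shut on it until the dial needle has gone about half a turn, never running the dial to the end of its travel. Then take the round-headed key from the wooden block (leave the T-headed one in its place), push it fully home in the lock on the jaw, rocking it past the sticky pins, and turn it a quarter turn clockwise. The lock springs back, so finish while holding the key turned, with the dial still at its setting, ready for me to pin the jaw.

Things in the scene. Friction and masses are not known exactly. Their poses are not given: they have to be found in the camera images.
- gauge: Bench snap gauge, fixed: dark steel bed 310 x 90 mm, 12 mm high; white dial (58 mm wide, 29 mm high) at its -x end, sliding jaw at its +x end, flange lying between. Origin under the bed, on the line of travel; z up, x along the gauge. The dial's flat spindle face stands at x = -50 mm, 19 mm above the bench, and is pushed in along -x.
- gauge_jaw (a joint): Travel of the sliding jaw along the gauge, m: 0 fully open, 0.060 its inner end; starts at 0 to 0.022; closing moves it along the gauge's -x. It slides stiffly (about 10 N), stays where it is left, and needs up to 10 N more while it pushes the flange against the spindle.
- push_face (a point): Centre of the ribbed outer end face of the jaw, the face to push on, 38 mm above the bench; +x points outward, the jaw closes along -x, z up. The jaw is a steel block 58 mm long (x), 50 wide, top 58 mm above the bench. Round this face there are only the bed (12 mm high) and two slide strips (22 mm high, 26 to 32 mm either side of the middle).
- jaw_face (a point): Centre of the jaw's flat measuring face, at its inner end, 19 mm above the bench, 70 mm from push_face; axes as push_face, -x points to the flange.
- dial_spindle (a joint): How far the flange has pushed in the dial's sprung spindle, m: 0 to 0.010 (end of travel). One full turn of the needle is 0.010, so half a turn is 0.005. Its spring takes 2 N to start, 7 N at the end. The jaw meets the flange, slides it up to 8 mm to the spindle, then the needle starts to turn.
- flange: Turned steel flange, 85 mm across, rim 12 mm thick, boss up to 30 mm, 0.6 kg, lying flat on the gauge bed (underside 12 mm above the bench). Origin at the centre of its underside.
- key_block: Fixed wooden block 124 x 46 mm, 36 mm high, with two slots 58 mm apart along its x in which the two keys stand upright, blade down, heads along x; which key is in which slot varies. Origin: middle of its underside.
- gauge_key: The lock's key, plain steel. Origin: middle of its shoulder's underside; z up, x along the width, y through the thickness. Blade 12 x 5 mm, down to z = -26 mm, tip tapered; shoulder 28 x 8 mm, 6 high; head an upright disc 32 mm across, 8 mm thick, centre at z = 22 mm. Pinch the head along y, pads about 25 mm above the origin. 60 g. Fits the lock either way round.
- other_key: The T-headed key, same steel and blade size; its head is a round bar 52 mm long, 10 mm thick, along its x, 31 mm above its origin (middle of its shoulder's underside). Not for this lock; it stays in its slot.
- keyway (a point): Mouth of the lock: centre of the face of the round plug (30 mm) in the jaw's top, 59 mm above the bench. z up, x along the keyway; turns with the plug. Keyway 14 x 7 mm with a 3 mm flare. The key goes straight down till its shoulder lies on the face (its origin here). Over the last 14 mm two sprung pins snag the blade and a sprung plunger resists the tip (12 N in all); rock it a little about z.
- lock_plug (a joint): Angle of the lock plug, rad: 0 at rest (keyway along the gauge), growing clockwise seen from above to a stop at 1.57. It is blocked until the key is home. A return spring of 0.05 N m at 0 to 0.15 N m at the stop turns it back when let go. The key turns about 0.17 rad in the keyway before the plug follows.

How it is judged:
On the way, in this order (a step that is already met when the one before it is completed fails the run):
1. the jaw is shut on the flange and the dial needle stands about half a turn round (spindle pushed in 2.5 to 7.5 mm) (value of joint dial_spindle between 0.0025 and 0.0075 m and horizontal distance between flange and jaw_face below 0.0455 m), for 0.3 s.
2. the round-headed key is fully home in the lock, not yet turned (z of gauge_key in the frame of keyway below 0.0025 m and horizontal distance between gauge_key and keyway below 0.004 m and angle between the z axis of gauge_key and the z axis of keyway, either way round below 0.12 rad and value of joint lock_plug below 0.5 rad), for 0.1 s.
At the end, for the whole second after the job is handed in: The gripper still holds the round-headed key (over 2 N); it is upright and home in the lock (within 3 mm of the face, 4 mm of the centre), the plug turned at least 1.3 rad; the jaw is on the flange with the spindle at 2.5 to 7.5 mm; the T-headed key has moved under 20 mm (all of step 1 and value of joint lock_plug above 1.3 rad and z of gauge_key in the frame of keyway below 0.003 m and horizontal distance between gauge_key and keyway below 0.004 m and angle between the z axis of gauge_key and the z axis of keyway, either way round below 0.12 rad and contact force between the fingers and gauge_key above 2 N and distance of other_key from where it was at the start of the episode below 0.02 m); the arm keeps its last pose, push and grip.
It fails at once if the dial is run to the end of its travel (spindle over 9.5 mm) (value of joint dial_spindle above 0.0095 m).
It fails at once if the T-headed key is taken from its place (moved more than 20 mm) (distance of other_key from where it was at the start of the episode above 0.02 m).
It also fails if it takes over 61 s, if anything falls off the work surface, if the arm or the gripper's body presses on something with over 40 N, if the wrist force passes 120 N, or if a joint passes its speed limit or range.

### The arm

A 6-joint arm with a two-finger parallel gripper is mounted at the origin on a cart in front of the work surface, level with it; the furniture and walls round the work are solid. World frame = base frame: x ahead of the robot, y to its left, z up, the work surface at z = 0. Lengths are in m, angles in rad, forces in N, time in s.
With the tool pointing down it reaches from about 0.35 to 0.85 m from the base axis. Payload 8.1 kg.
Tool frame: the origin (TCP) lies between the finger pads; the fingertips stand 25 mm ahead of it and the grasp point (between the pads) lies 6 mm ahead of it; z points along the fingers, y is the direction in which the jaws open and shut (so a half turn about z gives the same grasp; the last joint's range is limited). The gripper opens to 85 mm and grips with 20 to 120 N. Pads are 22 mm wide; open, the fingers measure 114 mm over their backs; the gripper's body (76 mm by 85 mm) begins 54 mm behind the grasp point. The pads swing forward as they close: fully open they stand 13 mm farther back than shut.
Start: joints at [1.248, 0.13, 1.488, -0, 1.523, -0.085], TCP at [0.141, 0.583, 0.256] pointing down, gripper open.
Joint ranges: [-2.96, 2.96], [-0.89, 2.26], [0.02, 2.5], [-1.34, 4.48], [0, 2.73], [-2.66, 2.66]. Speed limits (rad/s): [2.39, 2.39, 2.79, 3.14, 3.14, 3.14].

### API

Orientations are given as a 3x3 rotation matrix whose columns are the frame's x, y, z axes.
In Python, from rig import * gives the robot as it stands. The module is installed in compiled form; this text tells all that it offers.
- The arm moves only by the shell command python3 -m jog 'ROWS' [FORCE]. ROWS is JSON, a list of rows, each a list of 5 numbers: the opening, from 0 (shut) to 1 (fully open), then the shift along the tool's x, y, z each as a share of 0.1 m, from -1 to 1, then the turn about the tool's z as a share of pi/4 rad, from -1 to 1. A call has 1 to 20 rows; each row is the pose to reach, as a shift and turn from the pose measured when the call began, along the tool's axes at that moment; what a row does not reach only later rows make up. A row lasts 1/10 s, in which the tool goes at most 50 mm and 8.59 degrees, less where a joint would pass 70% of its speed; a pose out of reach is approached as far as the arm can. A call with a number of a shift or a turn outside -1 to 1 is refused whole. A call with a gripper value outside its range is refused whole. The fingers move at their own pace and stop on an object; FORCE is the grip in N (left out, the last holds). Time passes only in rows, so rows that repeat a pose let the fingers close. It gives the time, the measured TCP pose, the force and the opening at its end, in the units of the state.
- observe(): the state, without advancing time (a new reading comes with each control period).
- grab_frame(name): name is "scene" or "top" or "wrist"; returns a dict with "pixels" (400x640x3 uint8, red, green, blue), "fx", "fy", "cx", "cy" (pixels), "R" (3x3) and "t" (3): a world point X has camera coordinates R X + t; the wrist camera has in their place "tool_from_camera" (4x4, takes a point from camera to tool coordinates, whose origin is the TCP and whose axes are the flange's). Camera axes: x right, y down, z forward; pixel columns grow to the right and rows downward; lengths in m; the calibration is good to about 2 mm. A picture is of the moment at which its call begins: read the wrist's pose just before it. There is no depth.
- job_done(): hands the job in, once; it reports no verdict.
Trained networks look in the newest picture that a camera, given by its name, has taken for a name from the list of things; names that differ only in an ending like _2 or _b are one class to them, and where a whole thing is asked for, a point or a joint stands for the part that bears it (a point fixed in the world has none). Each returns a list of dicts, best first, with "p" (0 to 1); they miss things now and then, are a little off and sometimes report something else, mostly with a low value. They report only what shows in the picture. A call takes as long as a camera call.
- look_for(label, camera): "extent" ([left, top, right, bottom] in pixels, round what is visible of it).
- tip_of(label, camera): "point" ([column, row] in pixels: a listed point, or the origin of a listed thing).
The state is a dict: "clock": time; "joints": joint angles; "dq": joint speeds; "tau": joint torques, N m; "tcp_pos": TCP position; "ee_rot": TCP orientation; "contact_force": force on the tool from outside, world axes, zero at the start; "torque": the same for the moment, N m; "width": finger opening in m.
Only numpy, scipy, OpenCV 4.12 (cv2) and the standard library are available. Lean on these libraries where they do the work, as an engineer would, in place of code of your own. Each camera call takes 0.05 s, during which the arm holds its last target.

## Working session

There is one attempt and no reset: what is moved stays moved. The work goes in short steps, Python scripts to look and compute and a shell command to move; the robot and the scene stay as the last step left them, time stands still between calls to the robot, and variables do not carry over. Pictures are saved under pics/ and viewed, and the job is handed in when it is done.

```bash
mkdir -p pics; cat > h.py <<'E'
from rig import *
import numpy as np, cv2
def save(cam,name,crop=None,scale=1):
    f=grab_frame(cam); im=f["pixels"][:,:,::-1].copy()
    if crop: im=im[crop[1]:crop[3],crop[0]:crop[2]]
    if scale!=1: im=cv2.resize(im,None,fx=scale,fy=scale,interpolation=cv2.INTER_CUBIC)
    cv2.imwrite("pics/"+name,im); return f
def cam(f,s=None):
    if "R" in f: R=np.array(f["R"]);t=np.array(f["t"]);return R.T,-R.T@t
    T=np.array(f["tool_from_camera"]);Re=np.array(s["ee_rot"]);p=np.array(s["tcp_pos"])
    return Re@T[:3,:3],Re@T[:3,3]+p
def onz(f,px,z,s=None):
    A,c=cam(f,s); d=A@np.array([(px[0]-f["cx"])/f["fx"],(px[1]-f["cy"])/f["fy"],1]); return c+d*(z-c[2])/d[2]
def proj(f,X,s=None):
    A,c=cam(f,s); q=A.T@(np.array(X)-c); return [f["fx"]*q[0]/q[2]+f["cx"],f["fy"]*q[1]/q[2]+f["cy"]]
E
python3 - <<'E'
from h import *
np.set_printoptions(precision=4,suppress=True)
s=observe();print(s["clock"],s["tcp_pos"],s["ee_rot"],s["width"],s["contact_force"])
Z={"gauge":0,"push_face":.038,"jaw_face":.019,"flange":.012,"key_block":0,"gauge_key":.036,"other_key":.036,"keyway":.059}
for c in("top","scene"):
    f=save(c,c+"1.png")
    print(c,"campos",cam(f)[1])
    for k,z in Z.items():
        for d in tip_of(k,c)[:2]: print(c,k,np.round(d["point"],1),round(d["p"],2),onz(f,d["point"],z))
print(observe()["clock"])
E
```

```text
0.0 [0.1412 0.5827 0.2553] [[-0.9719  0.2355 -0.0005]
 [ 0.2355  0.9719 -0.0017]
 [ 0.0001 -0.0018 -1.    ]] 0.08543336599489607 [ 0.1448 -1.0919 -0.2212]
top campos [0.4951 0.1655 0.934 ]
top gauge [339.2 243.1] 0.94 [0.4885 0.1281 0.    ]
top push_face [392.6 189.8] 0.59 [0.5905 0.0284 0.038 ]
top push_face [381.3 203.9] 0.31 [0.5634 0.05   0.038 ]
top jaw_face [365.7 219. ] 0.58 [0.5354 0.0778 0.019 ]
top flange [335.9 247.4] 0.96 [0.4802 0.135  0.012 ]
top flange [392.9 191.2] 0.53 [0.5905 0.0239 0.012 ]
top key_block [258.3 196.8] 0.91 [0.5787 0.2888 0.    ]
top gauge_key [267.9 185. ] 0.58 [0.5983 0.2661 0.036 ]
top other_key [245.1 204.9] 0.46 [0.5599 0.3089 0.036 ]
top keyway [267.  185.8] 0.63 [0.5941 0.2652 0.059 ]
scene campos [ 0.1913 -0.3928  0.5799]
scene gauge [300.1 239.9] 0.84 [0.4915 0.1264 0.    ]
scene push_face [377.  234.3] 0.81 [0.5884 0.0277 0.038 ]
scene jaw_face [337.7 238.3] 0.77 [0.5387 0.0745 0.019 ]
scene flange [297.4 238.6] 0.85 [0.4831 0.1213 0.012 ]
scene key_block [291.7 181.8] 0.79 [0.5719 0.2875 0.    ]
scene gauge_key [305.6 168.8] 0.68 [0.5958 0.2672 0.036 ]
scene gauge_key [295.9 236.4] 0.4 [0.4715 0.1057 0.036 ]
scene other_key [281.  164.7] 0.48 [0.5614 0.3102 0.036 ]
scene keyway [354.5 223.6] 0.53 [0.5587 0.0539 0.059 ]
0.9
```

View images.

```bash
python3 - <<'E'
import cv2
a=cv2.imread("pics/top1.png")[130:330,200:480];b=cv2.imread("pics/scene1.png")[130:330,200:480]
cv2.imwrite("pics/top1c.png",cv2.resize(a,None,fx=2.8,fy=2.8,interpolation=2))
cv2.imwrite("pics/scene1c.png",cv2.resize(b,None,fx=2.8,fy=2.8,interpolation=2))
E
```

```text
(no output)
```

View pics/top1c.png

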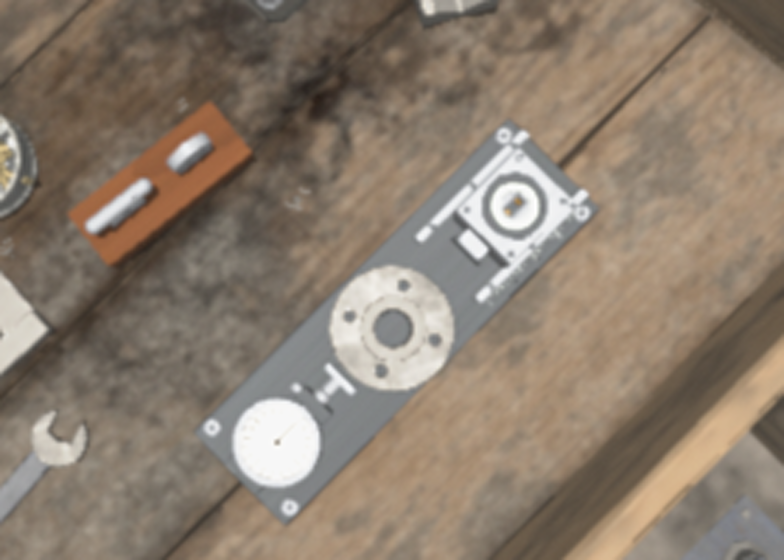

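View pics/scene1c.png

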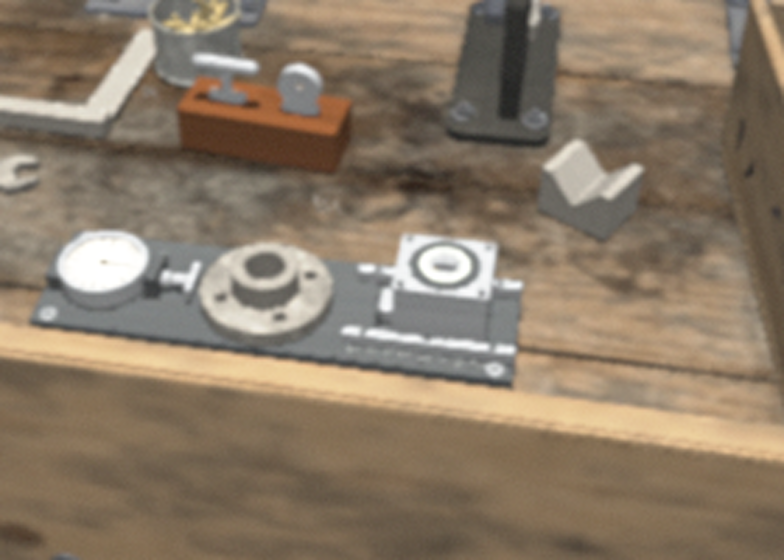

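View pics/top1.png

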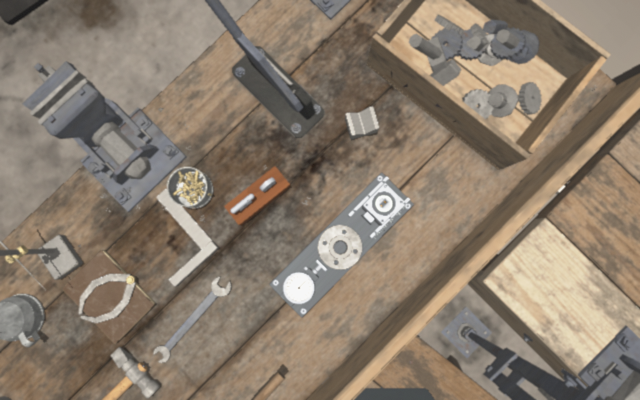

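```bash
python3 - <<'E'
from h import *
np.set_printoptions(precision=4,suppress=True)
f=grab_frame("top");g=grab_frame("scene")
def T(p): return np.array(p)/2.8+[200,130]
for n,p in dict(c1=(510,122),c2=(605,210),c3=(290,522),c4=(198,432)).items(): print(n,onz(f,T(p),.012))
print("plug",onz(f,T((515,205)),.059),onz(g,T((445,263)),.059))
print("dial",onz(f,T((277,442)),.041),"flange hub",onz(f,T((393,327)),.042))
print("rail near jaw: z0/.05/.1",[onz(f,(470,215),z) for z in(0,.05,.1)])
print("rail near jaw inner",[onz(f,(440,222),z) for z in(0,.05,.1)])
print("gkey top",onz(f,T((190,152)),.070),"tkey",onz(f,T((120,207)),.067))
print("blk",[onz(f,T(p),.036) for p in((208,103),(253,153),(110,264),(69,213))])
print("rail scene",[onz(g,T((520,395)),z) for z in(0,.05,.1)])
# box corner
E
```

```text
c1 [0.6252 0.0448 0.012 ]
c2 [ 0.5638 -0.0212  0.012 ]
c3 [0.3482 0.1963 0.012 ]
c4 [0.4086 0.2603 0.012 ]
plug [0.5632 0.0478 0.059 ] [0.5644 0.0489 0.059 ]
dial [0.4051 0.2046 0.041 ] flange hub [0.4819 0.1276 0.042 ]
rail near jaw: z0/.05/.1 [array([ 0.5456, -0.1299,  0.    ]), array([ 0.5429, -0.114 ,  0.05  ]), array([ 0.5402, -0.0982,  0.1   ])]
rail near jaw inner [array([ 0.5314, -0.0705,  0.    ]), array([ 0.5294, -0.0578,  0.05  ]), array([ 0.5275, -0.0452,  0.1   ])]
gkey top [0.5957 0.2624 0.07  ] tkey [0.5594 0.3081 0.067 ]
blk [array([0.6335, 0.2545, 0.036 ]), array([0.5992, 0.2233, 0.036 ]), array([0.5229, 0.3192, 0.036 ]), array([0.5573, 0.3478, 0.036 ])]
rail scene [array([ 0.5702, -0.0206,  0.    ]), array([ 0.5376, -0.0527,  0.05  ]), array([ 0.5049, -0.0848,  0.1   ])]
```

View pics/scene1.png

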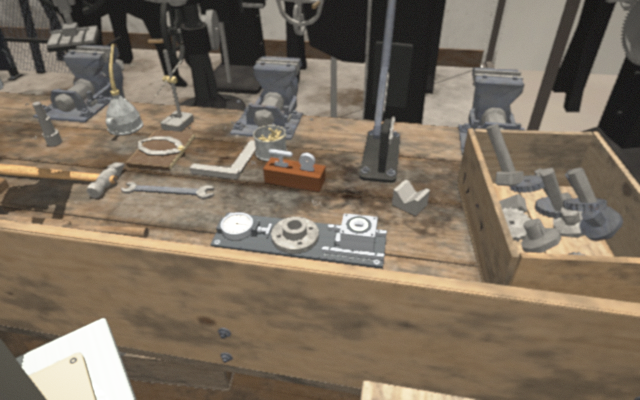

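```bash
cat >> h.py <<'E'
def go(target,yaw=None):
    s=observe();R=np.array(s["ee_rot"]);p=np.array(s["tcp_pos"])
    d=R.T@(np.array(target)-p)/0.1
    cy=np.arctan2(R[1,0],R[0,0]); 
    w=None if yaw is None else ((cy-np.radians(yaw)+np.pi)%(2*np.pi)-np.pi)/(np.pi/4)
    print("t",round(s["clock"],2),"tcp",np.round(p,4),"yaw",round(np.degrees(cy),1),"shift",np.round(d,3),"turn",w,"F",np.round(s["contact_force"],1))
E
python3 - <<'E'
from h import *
np.set_printoptions(precision=4,suppress=True)
f=grab_frame("top");g=grab_frame("scene")
def T(p): return np.array(p)/2.8+[200,130]
a,b=T((784,355)),T((610,520))
for h in (0,.04,.08,.12):
  A,B=onz(f,a,h),onz(f,b,h); print(h,A,B,proj(g,A),proj(g,B), "dist of wall from centreline", (A-np.array([.4819,.1276,0]))[:2]@[-.702,-.712])
print("post base",[onz(f,p,0) for p in((300,135),(325,110),(240,70))], "shaft scene",onz(g,(383,165),.02))
print("spindle",onz(f,T((338,382)),.02)); 
# shaft triangulation: points at heights along scene px (383,150)->(388,0); 
for h in(.05,.1,.15,.2,.3): print(h,proj(f,onz(g,(384,150),h)),proj(f,onz(g,(387,60),h)),onz(g,(387,60),h))
go([.6,.01,.2],135.4)
E
```

```text
0 [ 0.4638 -0.1478  0.    ] [ 0.3493 -0.0249  0.    ] [np.float64(387.4967412156147), np.float64(359.68665805802914)] [np.float64(273.47754925291076), np.float64(337.21479122947756)] dist of wall from centreline 0.2088237389121144
0.04 [ 0.4651 -0.1344  0.04  ] [ 0.3556 -0.0168  0.04  ] [np.float64(384.065012497584), np.float64(335.5958570415248)] [np.float64(272.3196845946112), np.float64(314.6881568959418)] dist of wall from centreline 0.19832984161053183
0.08 [ 0.4665 -0.121   0.08  ] [ 0.3618 -0.0086  0.08  ] [np.float64(380.461336343664), np.float64(310.29798174739983)] [np.float64(271.1014477801999), np.float64(290.98696258693184)] dist of wall from centreline 0.18783594430894923
0.12 [ 0.4678 -0.1076  0.12  ] [ 0.3681 -0.0005  0.12  ] [np.float64(376.6724574852944), np.float64(283.69997993768703)] [np.float64(269.817990623371), np.float64(266.0168852575956)] dist of wall from centreline 0.17734204700736667
post base [array([0.7037, 0.2075, 0.    ]), array([0.7551, 0.1577, 0.    ]), array([0.8367, 0.3306, 0.    ])] shaft scene [0.7522 0.2015 0.02  ]
spindle [0.4439 0.1642 0.02 
[... 198 characters left out ...]
float64(121.10159921174146)] [np.float64(144.72836795745835), np.float64(-40.319337060781635)] [1.0085 0.4937 0.1   ]
0.15 [np.float64(361.4093281455154), np.float64(145.33654778240293)] [np.float64(185.53620997944518), np.float64(-10.080857363521858)] [0.9234 0.4013 0.15  ]
0.2 [np.float64(400.6675341501719), np.float64(173.14130467373838)] [np.float64(232.48428214505424), np.float64(24.70751312272847)] [0.8382 0.3089 0.2   ]
0.3 [np.float64(499.5289719499922), np.float64(243.16025163289987)] [np.float64(351.3263589138163), np.float64(112.76910980348907)] [0.668  0.1242 0.3   ]
t 1.1 tcp [0.1413 0.5831 0.2563] yaw 166.4 shift [-5.808 -4.489  0.563] turn 0.6883148562989542 F [ 0.2  0.3 -0.3]
```

```bash
python3 - <<'E'
import cv2
a=cv2.imread("pics/top1.png")[150:400,260:640];b=cv2.imread("pics/scene1.png")[0:250,240:520]
cv2.imwrite("pics/t2.png",cv2.resize(a,None,fx=2,fy=2,interpolation=2))
cv2.imwrite("pics/s2.png",cv2.resize(b,None,fx=2.3,fy=2.3,interpolation=2))
E
```

```text
(no output)
```

View pics/t2.png

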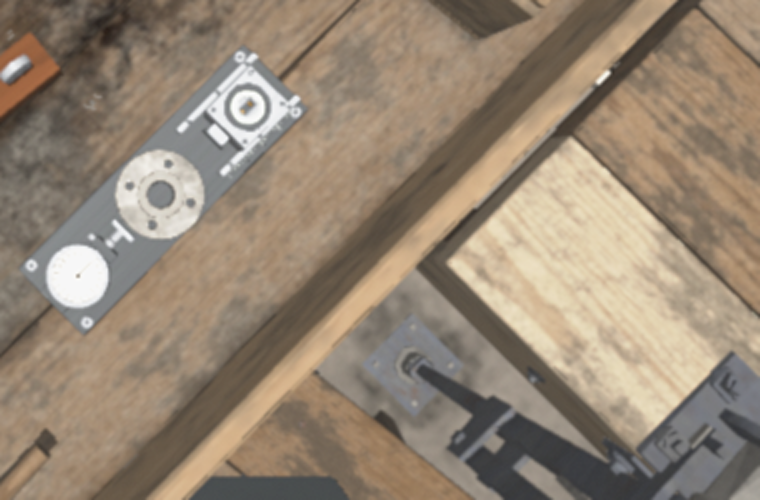

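View pics/s2.png

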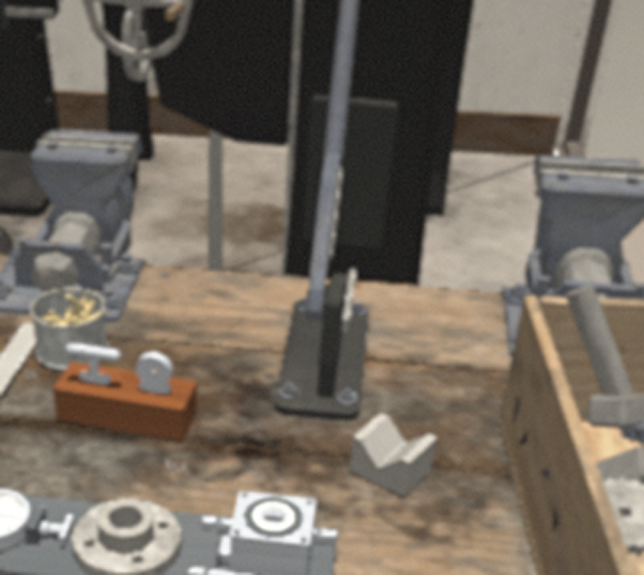

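```bash
for i in 1 2; do python3 -m jog '[[0,-0.4,-0.31,0,0],[0,-0.8,-0.62,0,0],[0,-1,-0.77,0,0]]'; done
python3 -m jog '[[0,-0.4,-0.31,0,0],[0,-0.8,-0.62,0,0],[0,-1,-0.77,0,0]]'; python3 -m jog '[[0,-0.4,-0.31,0,0],[0,-0.8,-0.62,0,0],[0,-1,-0.77,0,0]]'
python3 - <<'E'
from h import *
go([.6,.01,.2],135.4)
E
```

```text
clock: 1.4
tcp_pos: [0.2219, 0.4825, 0.2561]
ee_rot: [[-0.972, 0.236, 0.001], [0.236, 0.972, -0.001], [-0.001, -0.001, -1.0]]
contact_force: [-0.1, 0.8, -0.3]
width: 0.0439
clock: 1.7
tcp_pos: [0.3024, 0.3817, 0.2564]
ee_rot: [[-0.971, 0.238, 0.001], [0.238, 0.971, -0.001], [-0.002, -0.001, -1.0]]
contact_force: [-0.2, 0.7, 0.5]
width: 0.0004
clock: 2.0
tcp_pos: [0.3829, 0.2805, 0.257]
ee_rot: [[-0.971, 0.239, 0.003], [0.239, 0.971, -0.002], [-0.003, -0.001, -1.0]]
contact_force: [-0.2, 0.3, 0.9]
width: -0.0002
clock: 2.3
tcp_pos: [0.4632, 0.179, 0.2577]
ee_rot: [[-0.971, 0.241, 0.004], [0.241, 0.971, -0.002], [-0.004, -0.001, -1.0]]
contact_force: [-0.7, 1.1, 0.1]
width: 0.0002
t 2.3 tcp [0.4632 0.179  0.2577] yaw 166.1 shift [-1.733 -1.31   0.585] turn 0.6812240520011879 F [-0.7  1.1  0.1]
```

```bash
python3 -m jog '[[0,-0.4,-0.3,0,0.17],[0,-0.8,-0.6,0,0.34],[0,-1,-0.75,0,0.51],[0,-1,-0.75,0,0.68],[0,-1,-0.75,0,0.68]]'
python3 - <<'E'
from h import *
s=observe()
f=save("wrist","w1.png")
for k,z in {"push_face":.038,"jaw_face":.019,"flange":.012,"gauge":0,"keyway":.059}.items():
    for d in tip_of(k,"wrist")[:2]: print(k,np.round(d["point"],1),round(d["p"],2),onz(f,d["point"],z,s))
go([.603,.009,.2],135.4)
E
```

```text
clock: 2.8
tcp_pos: [0.5425, 0.0812, 0.2579]
ee_rot: [[-0.71, 0.704, 0.003], [0.704, 0.71, -0.002], [-0.004, 0.001, -1.0]]
contact_force: [0.1, -0.6, 0.2]
width: 0.0002
push_face [318.2 225.5] 0.77 [0.58629182 0.03188758 0.038     ]
jaw_face [317.7 162.6] 0.56 [0.5365676  0.08046783 0.019     ]
flange [316.6  96.1] 0.79 [0.48482879 0.13043801 0.012     ]
gauge [312.4  95.3] 0.68 [0.48088402 0.12742057 0.        ]
keyway [315.4 209.8] 0.98 [0.5651233  0.04924988 0.059     ]
t 3.1 tcp [0.5419 0.0828 0.2583] yaw 135.6 shift [-0.95  -0.101  0.587] turn 0.005074932502247582 F [-0.9 -0.3  0.4]
```

View pics/w1.png

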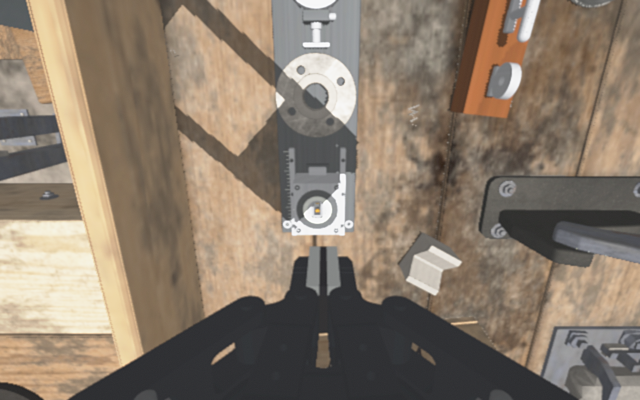

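```bash
python3 -m jog '[[0,-0.5,-0.05,0,0],[0,-0.97,-0.09,0.2,0],[0,-0.97,-0.09,0.7,0],[0,-0.97,-0.09,1,0],[0,-0.97,-0.09,1,0]]'
python3 - <<'E'
from h import *
go([.604,.0100,.055],135.4)
E
```

```text
clock: 3.6
tcp_pos: [0.6015, 0.0087, 0.1526]
ee_rot: [[-0.716, 0.698, -0.006], [0.698, 0.716, -0.002], [0.004, -0.006, -1.0]]
contact_force: [-1.3, -0.2, -0.2]
width: -0.0
t 3.6 tcp [0.6015 0.0087 0.1526] yaw 135.7 shift [-0.012  0.032  0.975] turn 0.006631163643758097 F [-1.3 -0.2 -0.2]
```

```bash
python3 -m jog '[[0,-0.02,0.03,0.5,0],[0,-0.02,0.03,0.97,0],[0,-0.02,0.03,0.97,0],[0,-0.02,0.03,0.97,0]]'
python3 - <<'E'
from h import *
s=observe()
f=save("wrist","w2.png")
for k,z in {"push_face":.038,"jaw_face":.019,"flange":.012,"keyway":.059}.items():
    for d in tip_of(k,"wrist")[:1]: print(k,np.round(d["point"],1),round(d["p"],2),onz(f,d["point"],z,s))
go([.604,.010,.055],135.4)
E
```

```text
clock: 4.0
tcp_pos: [0.6042, 0.0098, 0.0565]
ee_rot: [[-0.717, 0.698, -0.008], [0.698, 0.717, -0.001], [0.004, -0.006, -1.0]]
contact_force: [0.8, 0.1, 0.4]
width: 0.0004
push_face [324.5 215.2] 0.98 [0.5859281  0.02989898 0.038     ]
jaw_face [325.2  53.4] 0.78 [0.53582637 0.07883971 0.019     ]
keyway [323.1 164.5] 0.87 [0.56536582 0.04914206 0.059     ]
t 4.25 tcp [0.6068 0.0093 0.0592] yaw 135.7 shift [ 0.025 -0.014  0.042] turn 0.0070072261707735594 F [ 0.9 -0.1 -0.1]
```

View pics/w2.png

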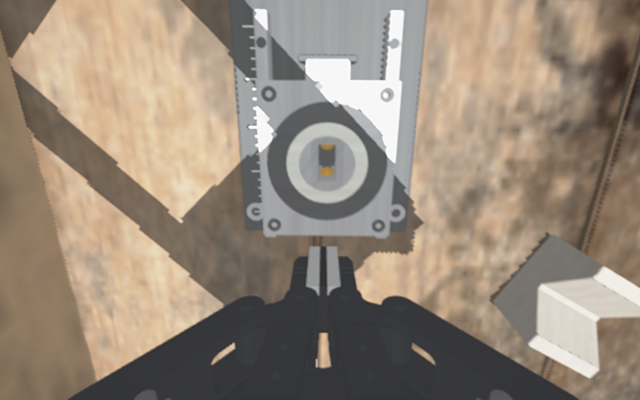

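```bash
python3 -m jog '[[0,0.12,0,0.02,0],[0,0.2,0,0.02,0],[0,0.26,0,0.02,0],[0,0.32,0,0.02,0],[0,0.38,0,0.02,0],[0,0.44,0,0.02,0],[0,0.44,0,0.02,0]]'
python3 - <<'E'
from h import *
s=observe()
f=save("top","t3.png",(270,160,430,330),4)
for k,z in {"push_face":.038,"jaw_face":.019,"flange":.012,"keyway":.059}.items():
    for d in tip_of(k,"top")[:1]: print(k,np.round(d["point"],1),round(d["p"],2),onz(f,d["point"],z,s))
go([.604,.010,.055],135.4)
E
```

```text
clock: 4.95
tcp_pos: [0.5766, 0.0399, 0.0587]
ee_rot: [[-0.716, 0.698, 0.004], [0.698, 0.716, -0.003], [-0.005, 0.0, -1.0]]
contact_force: [6.2, -3.7, 0.8]
width: -0.0001
push_face [385.9 202.9] 0.94 [0.56541183 0.04128138 0.038     ]
jaw_face [356.9 225.5] 0.69 [0.52272778 0.09484175 0.019     ]
flange [337.9 249.6] 0.83 [0.47602075 0.13109    0.012     ]
keyway [372.1 211.2] 0.43 [0.5481683  0.06980623 0.059     ]
t 5.2 tcp [0.5767 0.0399 0.0587] yaw 135.7 shift [-0.404 -0.023  0.038] turn 0.007220323448944589 F [ 5.1 -2.8  1.6]
```

View pics/t3.png

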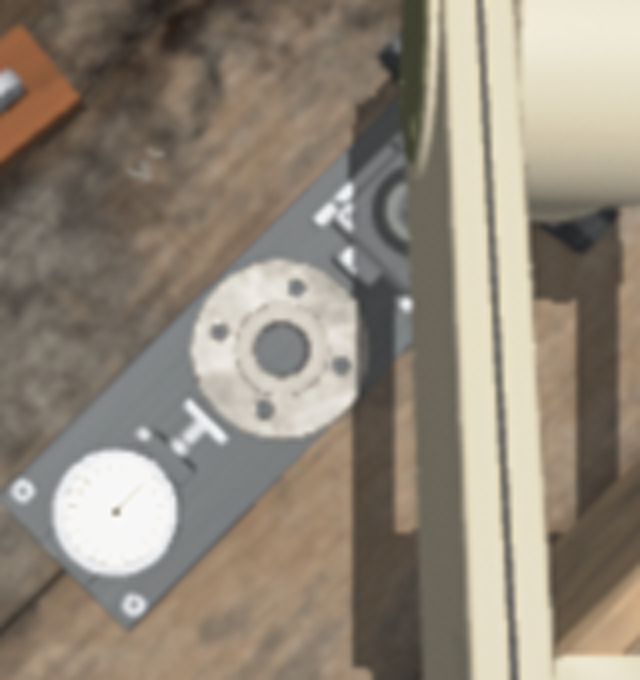

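```bash
python3 -m jog '[[0,0.03,0,0,0],[0,0.06,0,0,0],[0,0.09,0,0,0],[0,0.12,0,0,0],[0,0.12,0,0,0]]'
python3 - <<'E'
from h import *
f=save("top","t4.png",(270,160,430,330),4)
go([.604,.010,.055],135.4)
E
```

```text
clock: 5.7
tcp_pos: [0.5693, 0.0472, 0.0593]
ee_rot: [[-0.716, 0.698, 0.008], [0.698, 0.716, -0.005], [-0.009, 0.002, -1.0]]
contact_force: [8.5, -8.0, -5.2]
width: 0.0
t 5.75 tcp [0.5693 0.0471 0.0593] yaw 135.7 shift [-0.507 -0.024  0.047] turn 0.0071642896527801415 F [ 8.3 -8.  -6.3]
```

View pics/t4.png

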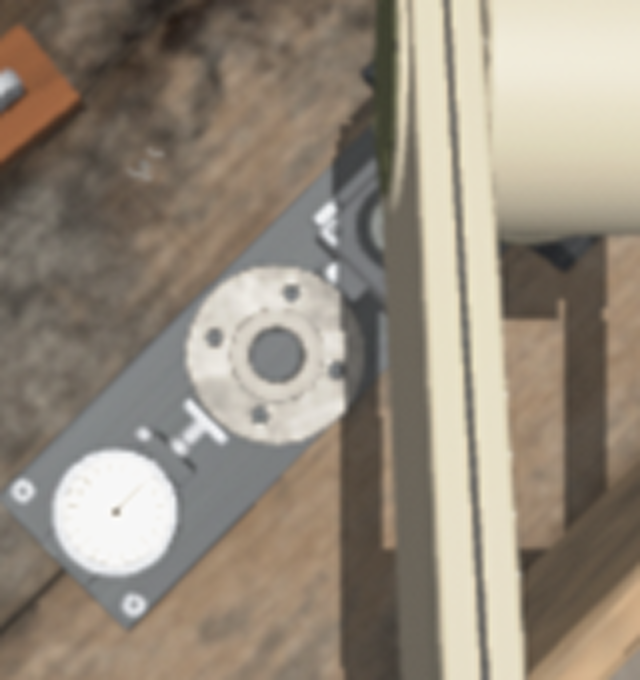

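```bash
python3 -m jog '[[0,0.02,0,0,0],[0,0.04,0,0,0],[0,0.06,0,0,0],[0,0.06,0,0,0]]'
python3 - <<'E'
from h import *
f=save("top","t5.png",(270,240,370,320),7)
go([.604,.010,.055],135.4)
E
```

```text
clock: 6.15
tcp_pos: [0.5666, 0.0498, 0.0597]
ee_rot: [[-0.716, 0.698, 0.012], [0.698, 0.716, -0.008], [-0.014, 0.003, -1.0]]
contact_force: [13.0, -9.8, -9.4]
width: 0.0001
t 6.2 tcp [0.5665 0.0498 0.0596] yaw 135.7 shift [-0.545 -0.024  0.054] turn 0.007026315869904081 F [ 12.  -10.   -9.9]
```

View pics/t5.png

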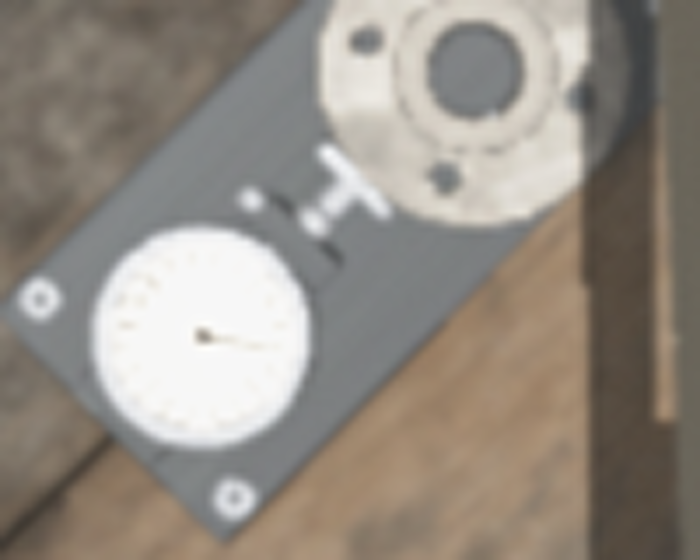

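```bash
python3 -m jog '[[0,0.02,0,0,0],[0,0.035,0,0,0],[0,0.045,0,0,0],[0,0.045,0,0,0]]'
python3 - <<'E'
from h import *
f=save("top","t6.png",(270,240,370,320),7)
go([.604,.010,.055],135.4)
E
```

```text
clock: 6.6
tcp_pos: [0.565, 0.0512, 0.0599]
ee_rot: [[-0.716, 0.698, 0.017], [0.698, 0.716, -0.011], [-0.02, 0.004, -1.0]]
contact_force: [13.6, -11.3, -12.2]
width: 0.0003
t 6.65 tcp [0.5651 0.0512 0.0599] yaw 135.7 shift [-0.566 -0.023  0.06 ] turn 0.0067201453572708365 F [ 13.4 -10.  -11.8]
```

View pics/t6.png

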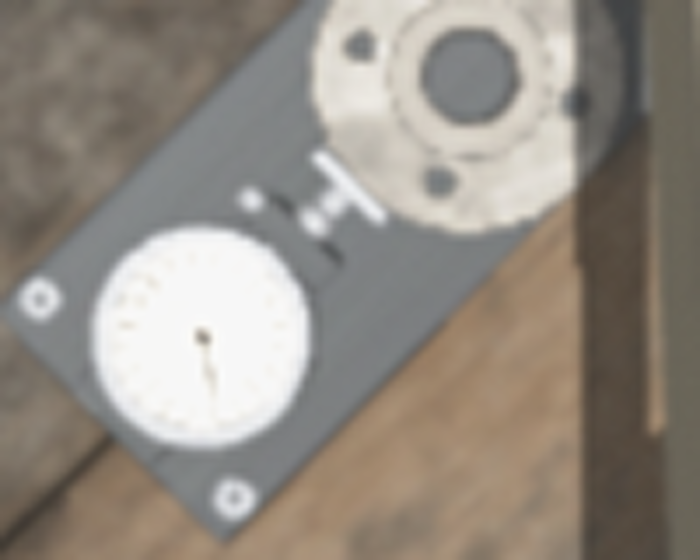

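```bash
python3 -m jog '[[0,0.015,0,0,0],[0,0.03,0,0,0],[0,0.03,0,0,0]]'
python3 - <<'E'
from h import *
f=save("top","t7.png",(270,240,370,320),7)
go([.604,.010,.055],135.4)
E
```

```text
clock: 6.95
tcp_pos: [0.5645, 0.0516, 0.0601]
ee_rot: [[-0.715, 0.698, 0.022], [0.698, 0.716, -0.014], [-0.026, 0.005, -1.0]]
contact_force: [13.4, -11.1, -11.8]
width: 0.0001
t 7.0 tcp [0.5645 0.0516 0.0601] yaw 135.7 shift [-0.572 -0.022  0.066] turn 0.006423159905924141 F [ 12.2 -10.9 -10.9]
```

View pics/t7.png

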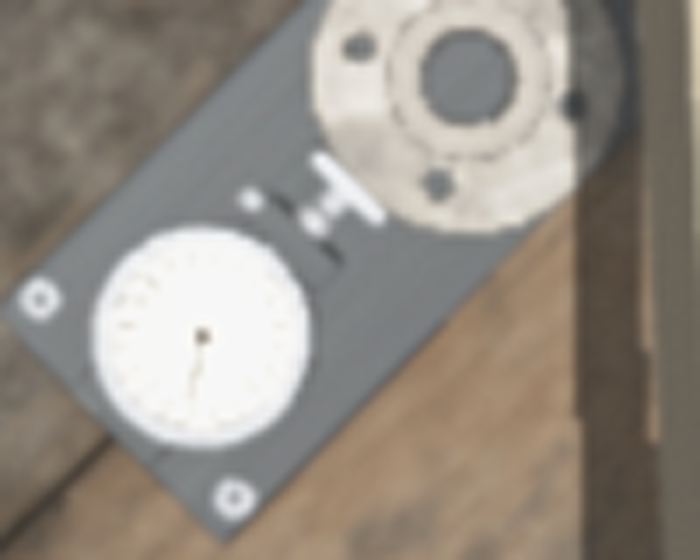

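```bash
python3 -m jog '[[0,0.015,0,0,0],[0,0.03,0,0,0],[0,0.035,0,0,0],[0,0.035,0,0,0]]'; python3 -m jog '[[0,-0.2,0,0,0],[0,-0.4,0,0,0],[0,-0.4,0,0,0],[0.3,-0.4,0,-0.4,0],[0.5,-0.4,0,-0.8,0],[0.6,-0.4,0,-1,0],[0.6,-0.4,0,-1,0]]'
python3 - <<'E'
from h import *
f=save("top","t8.png",(270,240,370,320),7)
s=observe()
w=save("wrist","w8.png")
for c,F in(("top",f),("wrist",w)):
  for k,z in {"gauge_key":.036,"keyway":.059,"key_block":0,"other_key":.036}.items():
    for d in tip_of(k,c)[:2]: print(c,k,np.round(d["point"],1),round(d["p"],2),onz(F,d["point"],z,s))
go([.59,.26,.16],135.4)
E
```

```text
clock: 7.4
tcp_pos: [0.5638, 0.0522, 0.0604]
ee_rot: [[-0.715, 0.699, 0.027], [0.698, 0.715, -0.018], [-0.032, 0.006, -0.999]]
contact_force: [14.1, -11.1, -11.8]
width: -0.0
clock: 8.1
tcp_pos: [0.5914, 0.0269, 0.1663]
ee_rot: [[-0.715, 0.698, 0.034], [0.698, 0.716, -0.018], [-0.037, 0.011, -0.999]]
contact_force: [1.0, -0.2, 0.5]
width: 0.0512
top gauge_key [268.2 183.9] 0.53 [0.60038093 0.2656023  0.036     ]
top keyway [367.8 218.4] 0.71 [0.53477777 0.0777845  0.059     ]
top key_block [259.1 195.5] 0.98 [0.58133228 0.28728455 0.        ]
top other_key [246.1 204.9] 0.47 [0.55986713 0.30701311 0.036     ]
top other_key [332.5 250.9] 0.22 [0.47400226 0.14216439 0.036     ]
wrist keyway [318.9  93.3] 0.8 [0.53513046 0.07967104 0.059     ]
t 8.6 tcp [0.5892 0.026  0.1608] yaw 135.7 shift [ 1.629  1.679 -0.034] turn 0.0060650973003735014 F [0.1 0.1 1. ]
```

View pics/t8.png

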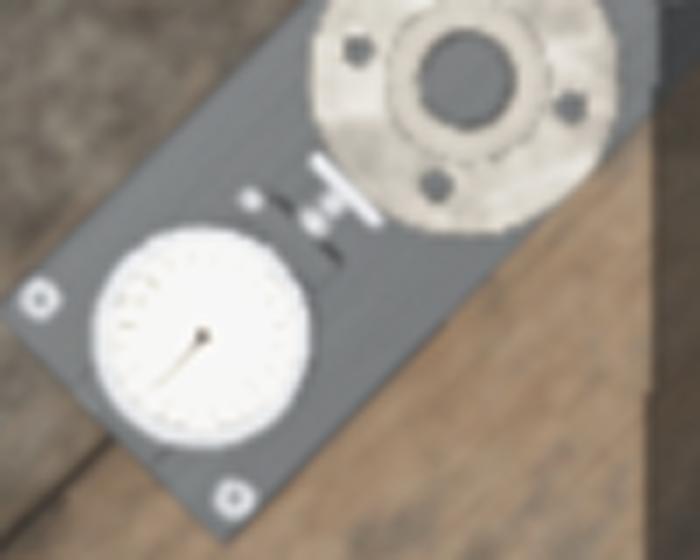

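View pics/w8.png

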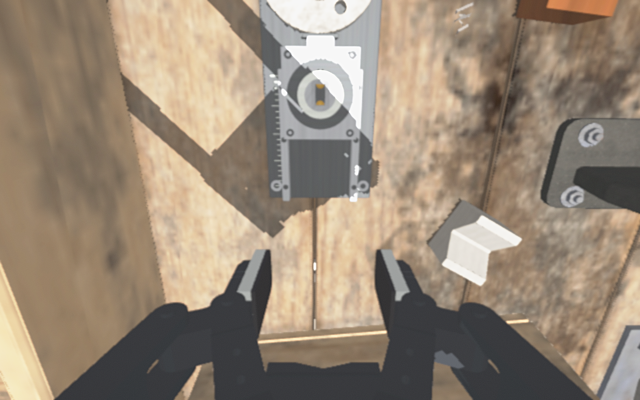

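```bash
python3 -m jog '[[0.7,0.3,0.4,-0.1,0],[0.7,0.6,0.8,-0.1,0.05],[0.7,0.8,1,-0.1,0.15],[0.7,0.8,1,-0.1,0.15]]'
python3 - <<'E'
from h import *
go([.618,.236,.17],129)
E
```

```text
clock: 9.0
tcp_pos: [0.6012, 0.1575, 0.1685]
ee_rot: [[-0.629, 0.777, 0.026], [0.777, 0.63, -0.016], [-0.029, 0.01, -1.0]]
contact_force: [0.1, -0.6, 0.6]
width: 0.0593
t 9.0 tcp [0.6012 0.1575 0.1685] yaw 129.0 shift [ 0.504  0.624 -0.024] turn 7.642996725137862e-05 F [ 0.1 -0.6  0.6]
```

```bash
python3 -m jog '[[0.7,0.3,0.4,0,0],[0.7,0.5,0.62,0,0],[0.7,0.5,0.62,0,0],[0.7,0.5,0.62,0,0]]'
python3 - <<'E'
from h import *
s=observe()
w=save("wrist","w9.png")
print(cam(w,s)[1])
for k,z in {"gauge_key":.036,"key_block":0,"other_key":.036}.items():
    for d in tip_of(k,"wrist")[:2]: print(k,np.round(d["point"],1),round(d["p"],2),onz(w,d["point"],z,s))
    for d in look_for(k,"wrist")[:2]: print(k,np.round(d["extent"]),round(d["p"],2))
go([.596,.264,.1],129)
E
```

```text
clock: 9.4
tcp_pos: [0.6178, 0.2353, 0.167]
ee_rot: [[-0.63, 0.776, 0.025], [0.776, 0.631, -0.017], [-0.029, 0.008, -1.0]]
contact_force: [-0.7, -0.5, 0.1]
width: 0.06
[0.56487824 0.30048146 0.28192884]
gauge_key [329.1 148. ] 0.74 [0.60071021 0.26745978 0.036     ]
gauge_key [123.7 167.2] 0.65 [0.48434438 0.15335008 0.036     ]
gauge_key [323. 135. 335. 175.] 0.82
key_block [324.9 106.3] 0.82 [0.58037325 0.28798091 0.        ]
other_key [328.7  68.1] 0.68 [0.56383716 0.31167011 0.036     ]
other_key [319.  19. 337. 104.] 0.63
t 9.75 tcp [0.6181 0.2344 0.1678] yaw 128.9 shift [0.388 0.008 0.667] turn -0.0013745631435414763 F [ 0.4  0.6 -0.1]
```

View pics/w9.png

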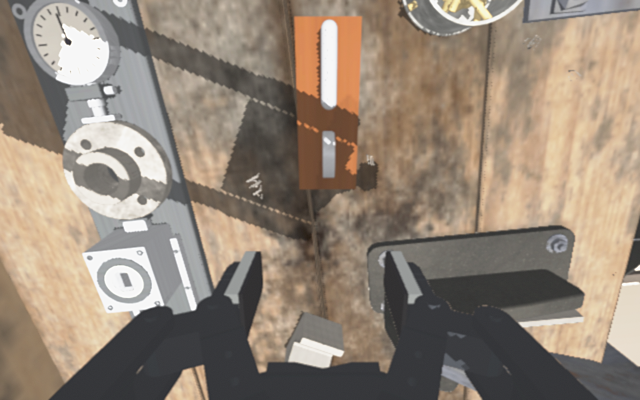

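```bash
python3 - <<'E'
from h import *
s=observe()
w=grab_frame("wrist")
print(onz(w,(329,154.5),.06,s),onz(w,(329,64),.067,s), observe()["clock"])
for X in [(.598,.2650,.036),(.598,.265,.074),(.598,.265,.058)]: print(proj(w,X,s))
go([.598,.265,.12],129)
E
```

```text
[0.60072676 0.26626499 0.06      ] [0.56321057 0.31166264 0.067     ] 9.8
[np.float64(324.41155261824986), np.float64(146.9939260882)]
[np.float64(325.22635431153043), np.float64(157.9137326830822)]
[np.float64(324.85212096016886), np.float64(152.89833341240882)]
t 9.8 tcp [0.6181 0.2346 0.1678] yaw 128.9 shift [0.376 0.03  0.468] turn -0.0011539225373197752 F [ 0.1 -0.5  0.3]
```

```bash
python3 - <<'E'
from h import *
go([.600,.266,.067],129)
E
python3 -m jog '[[0.7,0.2,0.05,0.1,0],[0.7,0.36,0.06,0.4,0],[0.7,0.37,0.06,0.6,0],[0.7,0.37,0.06,0.6,0]]'
python3 - <<'E'
from h import *
go([.600,.266,.067],129)
s=observe();w=save("wrist","w10.png")
go([.600,.266,.067],129)
E
```

```text
t 9.8 tcp [0.6181 0.2346 0.1678] yaw 128.9 shift [0.387 0.047 0.998] turn -0.0011539225373197752 F [ 0.1 -0.5  0.3]
clock: 10.2
tcp_pos: [0.5982, 0.2654, 0.1027]
ee_rot: [[-0.629, 0.777, 0.019], [0.777, 0.629, -0.019], [-0.027, 0.003, -1.0]]
contact_force: [-0.6, -0.3, 0.3]
width: 0.0598
t 10.2 tcp [0.5982 0.2654 0.1027] yaw 129.0 shift [0.003 0.016 0.357] turn -0.0001861819185302814 F [-0.6 -0.3  0.3]
t 10.25 tcp [0.5997 0.2656 0.1051] yaw 129.0 shift [0.012 0.003 0.381] turn -0.0008595640289211973 F [-0.2 -0.1 -0. ]
```

View pics/w10.png

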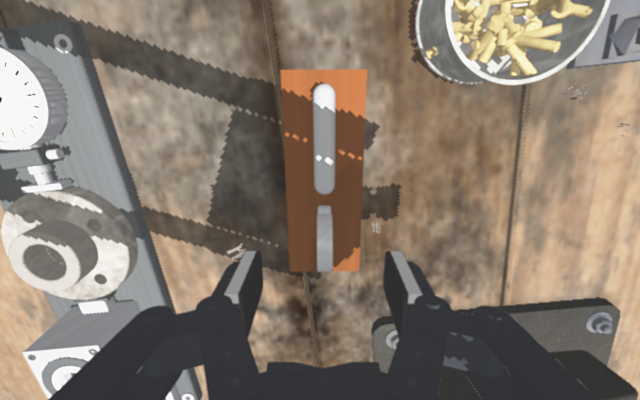

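```bash
python3 - <<'E'
from h import *
s=observe();w=grab_frame("wrist")
R=np.array([-.629,.777,0])
for dz in(.055,.06,.065):
  print(onz(w,(325,238),dz,s))
for X0 in[(.598,.265),(.600,.266)]:
  pts=[np.array([*X0,.058])+.016*np.cos(a)*R+np.array([0,0,.016*np.sin(a)]) for a in np.linspace(0,2*np.pi,24)]
  v=[proj(w,p,s)[1] for p in pts]; print(min(v),max(v))
E
```

```text
[0.60226466 0.26665254 0.055     ]
[0.6005982  0.26860019 0.06      ]
[0.59893173 0.27054783 0.065     ]
210.26713987471254 266.79899670023303
211.04844651638297 267.5407276821079
```

```bash
python3 - <<'E'
from h import *
s=observe();w=grab_frame("wrist")
A,c=cam(w,s);print(w["fx"],c,A[:,2])
X=np.array([-.629,.777,0]);Y=np.array([.777,.629,0]);Z=np.array([0,0,1.])
k=np.array([.6,.266,0]);b=k+.029*X;t=k+.058*X
P=lambda p:np.round(proj(w,p,s),1)
for dz in (0,.036):print("block",dz,[P(b+sx*.062*X+sy*.023*Y+dz*Z) for sx in(1,-1) for sy in(-1,1)])
for z in(.036,.046,.056):print("T bar",z,[P(t+sx*.026*X+(z+.031)*Z) for sx in(1,-1)], "key head",[[min(v),max(v)] for v in [[P(k+.016*np.cos(a)*X+(z+.022+.016*np.sin(a))*Z)[1] for a in np.linspace(0,6.28,30)]]])
E
```

```text
318.0874441963691 [0.54821224 0.33115017 0.22193212] [ 0.2232887  -0.26217037 -0.93883377]
block 0 [array([283. ,  69.2]), array([354.1,  69.3]), array([289.8, 240.7]), array([348.7, 240.4])]
block 0.036 [array([275.7,  66.7]), array([360.8,  66.8]), array([285.1, 265.7]), array([353.3, 265.4])]
T bar 0.036 [array([318.1,  80.3]), array([318.6, 188.4])] key head [[np.float64(208.6), np.float64(264.9)]]
T bar 0.046 [array([318. ,  80.1]), array([318.6, 194.9])] key head [[np.float64(215.4), np.float64(275.0)]]
T bar 0.056 [array([317.9,  80. ]), array([318.5, 202.3])] key head [[np.float64(223.0), np.float64(286.3)]]
```

```bash
python3 -m jog '[[0.5,0.01,0.005,0.15,0],[0.45,0.01,0.005,0.3,0],[0.4,0.01,0.005,0.38,0],[0.4,0.01,0.005,0.38,0],[0.35,0.01,0.005,0.38,0]]'
python3 - <<'E'
from h import *
s=observe();w=save("wrist","w11.png")
go([.600,.266,.067],129)
E
```

```text
clock: 10.85
tcp_pos: [0.6024, 0.2663, 0.0695]
ee_rot: [[-0.628, 0.778, 0.026], [0.778, 0.628, -0.016], [-0.029, 0.01, -1.0]]
contact_force: [-0.5, 0.9, -0.1]
width: 0.0296
t 10.9 tcp [0.6028 0.2665 0.0703] yaw 128.9 shift [ 0.014 -0.025  0.032] turn -0.0016966065907686712 F [ 0.1 -0.2  0.6]
```

View pics/w11.png

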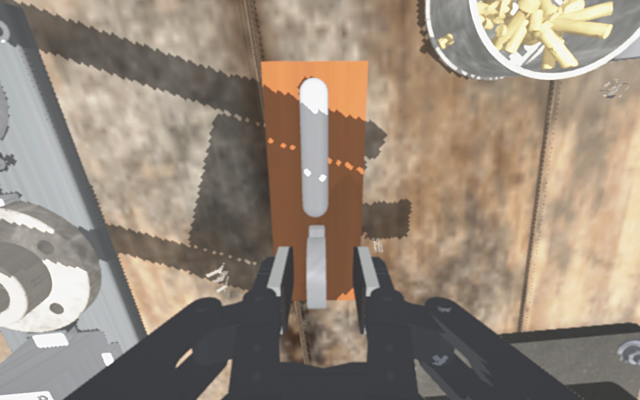

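```bash
python3 -m jog '[[0.35,0.01,-0.025,0.015,0],[0.35,0.01,-0.025,0.015,0],[0.1,0.01,-0.025,0.015,0],[0,0.01,-0.025,0.015,0],[0,0.01,-0.025,0.015,0],[0,0.01,-0.025,0.015,0]]' 80
python3 - <<'E'
from h import *
s=observe();w=save("wrist","w12.png");print(s["width"])
go([.600,.266,.067],129)
E
```

```text
clock: 11.5
tcp_pos: [0.6003, 0.2656, 0.0692]
ee_rot: [[-0.628, 0.778, 0.027], [0.778, 0.628, -0.016], [-0.03, 0.011, -1.0]]
contact_force: [-3.4, -1.4, 4.7]
width: 0.0068
0.006765121866540795
t 11.55 tcp [0.6002 0.2656 0.0692] yaw 128.9 shift [0.005 0.    0.021] turn -0.0017536302364029065 F [-2.7 -2.2  5.9]
```

View pics/w12.png

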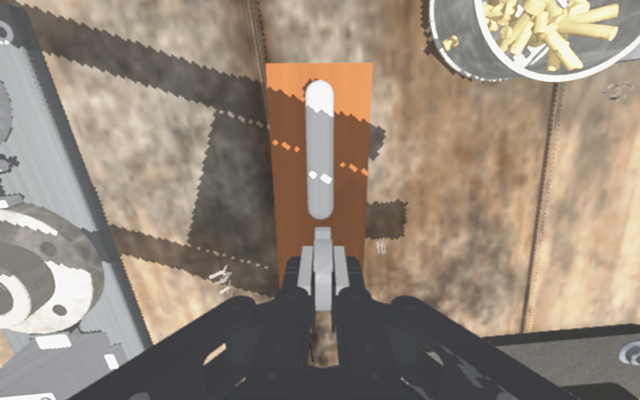

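```bash
python3 -m jog '[[0,0,0,-0.2,0],[0,0,0,-0.5,0],[0,0,0,-0.9,0],[0,0,0,-0.9,0]]'
python3 - <<'E'
from h import *
s=observe();w=save("wrist","w13.png");print(s["width"])
go([.535,.0787,.16],135.4)
E
```

```text
clock: 11.95
tcp_pos: [0.6014, 0.2686, 0.1666]
ee_rot: [[-0.628, 0.777, 0.038], [0.778, 0.629, -0.012], [-0.033, 0.022, -0.999]]
contact_force: [0.4, 0.9, 1.5]
width: 0.0068
0.006800145631249408
t 12.0 tcp [0.6003 0.2681 0.1635] yaw 128.9 shift [-1.062 -1.699  0.038] turn -0.14414284639045313 F [ 0.2  0.4 -1.2]
```

View pics/w13.png

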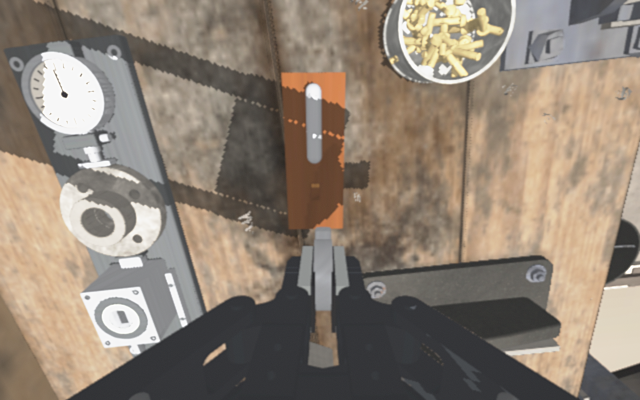

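```bash
python3 -m jog '[[0,-0.25,-0.4,0,0],[0,-0.5,-0.8,0,-0.05],[0,-0.6,-1,0,-0.14],[0,-0.6,-1,0,-0.14]]'
python3 - <<'E'
from h import *
go([.535,.0787,.16],135.4)
E
```

```text
clock: 12.4
tcp_pos: [0.5587, 0.1559, 0.162]
ee_rot: [[-0.709, 0.705, 0.032], [0.705, 0.71, -0.015], [-0.033, 0.012, -0.999]]
contact_force: [1.1, -0.2, -0.1]
width: 0.0066
t 12.4 tcp [0.5587 0.1559 0.162 ] yaw 135.2 shift [-0.375 -0.715  0.023] turn -0.004970622222775788 F [ 1.1 -0.2 -0.1]
```

```bash
python3 -m jog '[[0,-0.2,-0.35,0,0],[0,-0.37,-0.68,0,0],[0,-0.37,-0.71,0,0],[0,-0.37,-0.71,0,0],[0,-0.37,-0.71,0,0]]'
python3 - <<'E'
from h import *
s=observe();w=save("wrist","w14.png",(140,60,500,340),2.2)
for k,z in {"gauge_key":.127,"keyway":.059,"push_face":.038,"flange":.012}.items():
    for d in tip_of(k,"wrist")[:2]: print(k,np.round(d["point"],1),round(d["p"],2),onz(w,d["point"],z,s))
print("tool z axis line proj:",[proj(w,np.array(s["tcp_pos"])+np.array(s["ee_rot"])@[0,0,q],s) for q in(0,.02,.06,.1)])
go([.535,.0787,.16],135.4)
E
```

```text
clock: 12.9
tcp_pos: [0.5352, 0.0805, 0.162]
ee_rot: [[-0.709, 0.705, 0.032], [0.705, 0.709, -0.014], [-0.032, 0.013, -0.999]]
contact_force: [0.1, 0.1, -1.1]
width: 0.0071
gauge_key [322.4 247.6] 0.89 [0.53534672 0.08205421 0.127     ]
keyway [315.5 203.7] 0.77 [0.53328459 0.07804247 0.059     ]
push_face [321.7 230.5] 0.83 [0.55937901 0.05878909 0.038     ]
flange [319.9  85.4] 0.79 [0.47822143 0.13781945 0.012     ]
tool z axis line proj: [[np.float64(320.4691105419293), np.float64(289.725535558391)], [np.float64(320.75655917537324), np.float64(265.6856330108233)], [np.float64(321.1625727815694), np.float64(231.7299053073939)], [np.float64(321.4356013246979), np.float64(208.89598367459536)]]
t 13.15 tcp [0.5351 0.0803 0.1622] yaw 135.2 shift [-0.01  -0.013  0.022] turn -0.003614201758713129 F [ 0.7  0.4 -0.7]
```

View pics/w14.png

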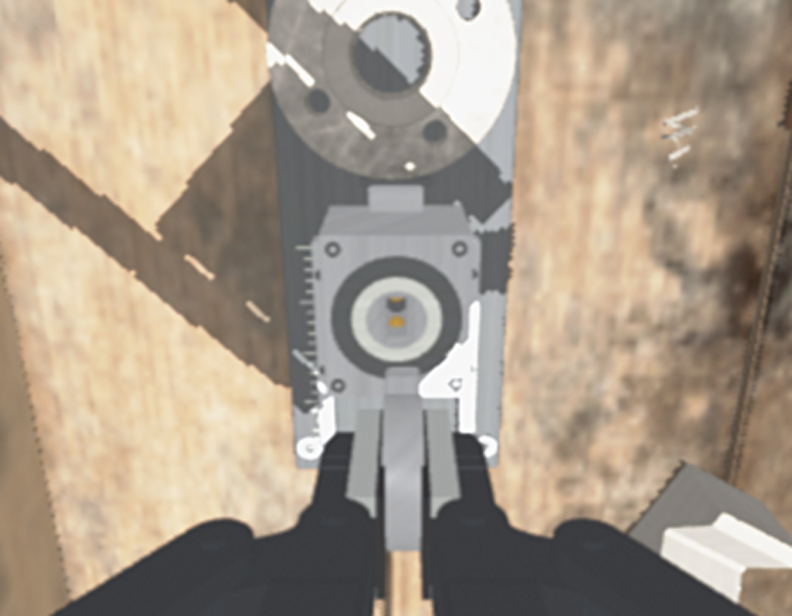

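```bash
python3 - <<'E'
from h import *
s=observe();w=grab_frame("wrist")
R=np.array(s["ee_rot"]);p=np.array(s["tcp_pos"])
np.set_printoptions(precision=4,suppress=True)
for px in((320,204.5),(315.5,203.7)):
  K=onz(w,px,.059,s);print("keyway",K,"tool",R.T@(K-p))
for px in((322.4,247.6),(323.2,247.6)):
  K=onz(w,px,.162-.033,s);print("key",K,"tool",R.T@(K-p))
# head top z: .162+.005 ; extents rows crop 370..550 
print([proj(w,p+R@np.array([x,0,z]),s) for x,z in((.016,.011),(-.016,.011),(.014,.03),(0,-.005))])
go([0,0,0])
E
```

```text
keyway [0.536  0.0797 0.059 ] tool [ 0.0023 -0.0011  0.1032]
keyway [0.5333 0.0778 0.059 ] tool [ 0.0029 -0.0044  0.1031]
key [0.5345 0.0826 0.129 ] tool [0.0031 0.0008 0.0332]
key [0.5348 0.0829 0.129 ] tool [0.0031 0.0012 0.0332]
[[np.float64(320.58748469805454), np.float64(244.5330519283881)], [np.float64(320.6861448265835), np.float64(304.8580587610104)], [np.float64(320.8445870001701), np.float64(231.04626946036245)], [np.float64(320.3867176904436), np.float64(296.8121350538021)]]
t 13.2 tcp [0.5351 0.0802 0.1622] yaw 135.2 shift [ 3.285 -4.356  1.463] turn None F [ 0.3  0.3 -0.2]
```

```bash
python3 -m jog '[[0,0,-0.02,0.1,0],[0,0,-0.02,0.25,0],[0,0,-0.02,0.36,0],[0,0,-0.02,0.36,0],[0,0,-0.02,0.36,0]]'
python3 - <<'E'
from h import *
s=observe();w=save("wrist","w15.png",(200,120,440,320),3.2)
S=save("scene","s15.png",(280,160,440,280),5)
R=np.array(s["ee_rot"]);p=np.array(s["tcp_pos"])
for k,z in {"gauge_key":p[2]-.033,"keyway":.059}.items():
    for d in tip_of(k,"wrist")[:1]: K=onz(w,d["point"],z,s);print(k,np.round(d["point"],1),round(d["p"],2),K,R.T@(K-p))
go([.535,.0787,.092],135.4)
E
```

```text
clock: 13.7
tcp_pos: [0.5342, 0.0781, 0.1253]
ee_rot: [[-0.709, 0.704, 0.03], [0.704, 0.71, -0.014], [-0.032, 0.011, -0.999]]
contact_force: [0.2, -0.0, -0.2]
width: 0.0069
gauge_key [322.  252.3] 0.81 [0.53533777 0.07835114 0.09231199] [0.00038621 0.0005762  0.03301249]
keyway [321.8 228. ] 0.79 [0.53670356 0.07721492 0.059     ] [-0.00033199  0.00036795  0.06636344]
t 13.9 tcp [0.5353 0.0782 0.127 ] yaw 135.2 shift [ 0.018 -0.004  0.349] turn -0.003864945990612796 F [-0.4 -0.3 -0. ]
```

View pics/w15.png

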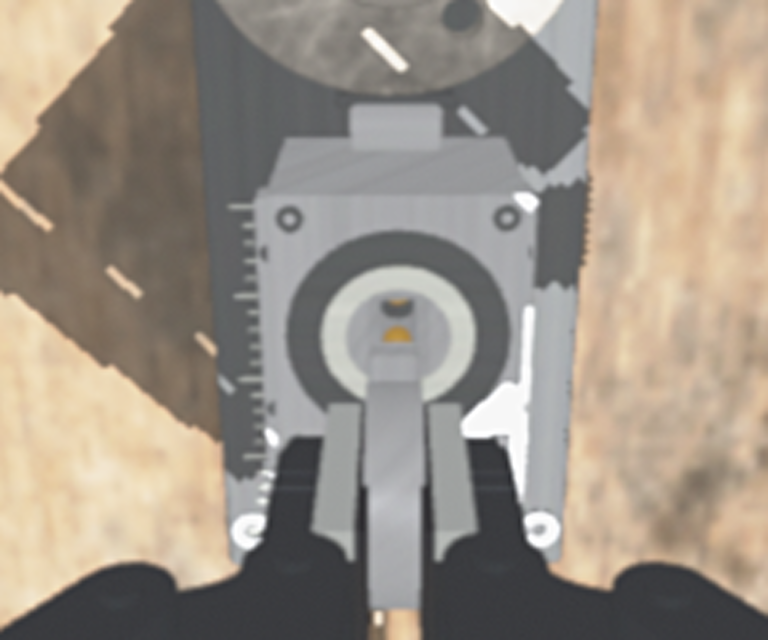

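View pics/s15.png

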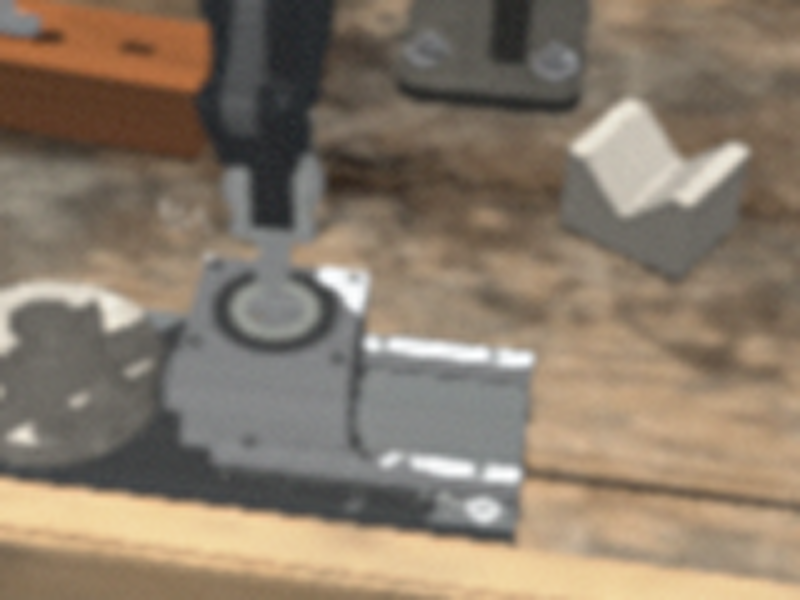

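```bash
python3 - <<'E'
from h import *
s=observe();w=grab_frame("wrist")
R=np.array(s["ee_rot"]);p=np.array(s["tcp_pos"])
P=lambda x,z:round(proj(w,p+R@np.array([x,0,z]),s)[1],1)
for kx in(-.001,0,.001,.002,.003):
  print(kx,"sh bot",P(kx+.014,.0332),"sh top",P(kx+.014,.0272),"tip",P(kx+.005,.0592),"blade top",P(kx+.006,.0332),
   "head front/back",min(P(kx+.016*np.cos(a),.0112-.016*np.sin(a)) for a in np.linspace(0,6.28,40)),max(P(kx+.016*np.cos(a),.0112-.016*np.sin(a)) for a in np.linspace(0,6.28,40)))
for px in((324.4,224),(324.4,226)):
  K=onz(w,px,.059,s);print("keyway",K,"tool",R.T@(K-p))
E
```

```text
-0.001 sh bot 230.3 sh top 235.2 tip 226.2 blade top 244.3 head front/back 242.6 314.0
0 sh bot 228.5 sh top 233.4 tip 224.7 blade top 242.5 head front/back 240.7 312.1
0.001 sh bot 226.7 sh top 231.5 tip 223.1 blade top 240.8 head front/back 238.8 310.2
0.002 sh bot 224.9 sh top 229.7 tip 221.6 blade top 239.1 head front/back 236.8 308.3
0.003 sh bot 223.1 sh top 227.8 tip 220.1 blade top 237.3 head front/back 234.9 306.4
keyway [0.5377888  0.07987701 0.059     ] tool [0.00170961 0.00200398 0.06797276]
keyway [0.53877924 0.07890008 0.059     ] tool [0.00031922 0.00200743 0.06801957]
```

```bash
python3 -m jog '[[0,0.01,0.006,0.02,0],[0,0.01,0.006,0.08,0],[0,0.01,0.006,0.14,0],[0,0.01,0.006,0.2,0],[0,0.01,0.006,0.2,0]]' 100
python3 - <<'E'
from h import *
s=observe();w=save("wrist","w16.png",(200,120,440,320),3.2)
S=save("scene","s16.png",(280,160,440,280),5)
go([.535,.0787,.092],135.4);print(s["width"])
E
```

```text
clock: 14.45
tcp_pos: [0.5353, 0.0787, 0.1057]
ee_rot: [[-0.709, 0.704, 0.032], [0.704, 0.71, -0.015], [-0.033, 0.012, -0.999]]
contact_force: [1.5, -1.3, -1.4]
width: 0.0064
t 14.55 tcp [0.5354 0.079  0.1065] yaw 135.2 shift [ 0.006 -0.007  0.145] turn -0.004055856715768556 F [-0.1 -0.6 -0.6]
0.006391994212778783
```

View pics/w16.png

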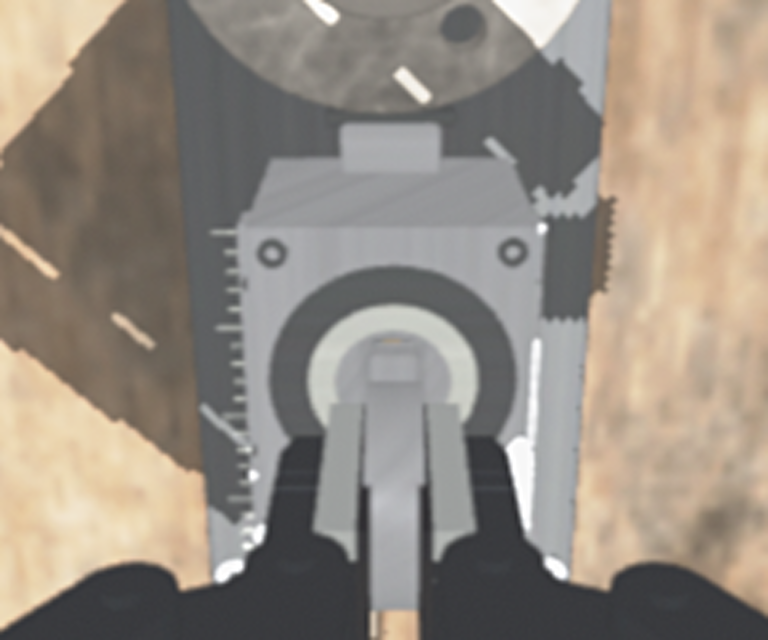

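View pics/s16.png

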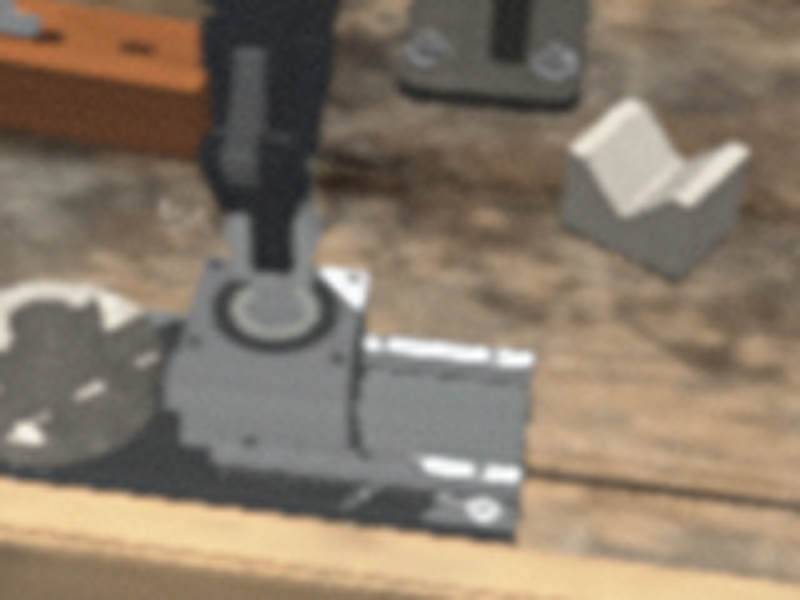

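```bash
python3 -m jog '[[0,0,0,0.03,0],[0,0,0,0.05,0.08],[0,0,0,0.07,0.1],[0,0,0,0.09,-0.08],[0,0,0,0.11,-0.1],[0,0,0,0.13,0.08],[0,0,0,0.15,0.1],[0,0,0,0.16,-0.08],[0,0,0,0.17,-0.1],[0,0,0,0.18,0.08],[0,0,0,0.18,0],[0,0,0,0.18,0]]'
python3 - <<'E'
from h import *
s=observe();w=save("wrist","w17.png",(200,120,440,320),3.2)
S=save("scene","s17.png",(280,160,440,280),5)
go([.535,.0787,.092],135.4);print(s["width"],s["torque"])
E
```

```text
clock: 15.75
tcp_pos: [0.5371, 0.0784, 0.0916]
ee_rot: [[-0.711, 0.703, 0.034], [0.703, 0.711, -0.015], [-0.035, 0.013, -0.999]]
contact_force: [-10.4, -3.6, 22.7]
width: 0.0062
t 15.85 tcp [0.5371 0.0784 0.0915] yaw 135.2 shift [ 0.016 -0.012 -0.005] turn -0.0037166916977531485 F [-10.   -3.1  21.8]
0.006173596723023362 [-0.59454418  1.79397179  0.0416867 ]
```

View pics/w17.png

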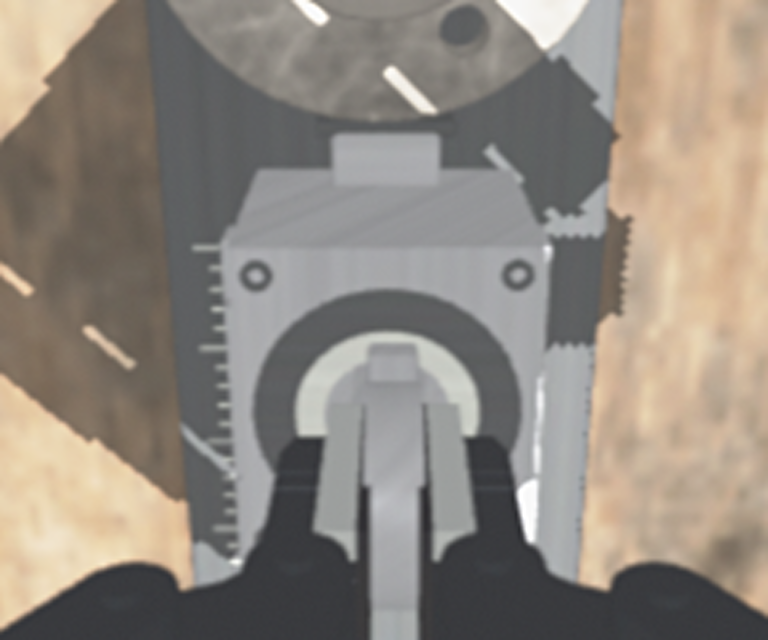

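View pics/s17.png

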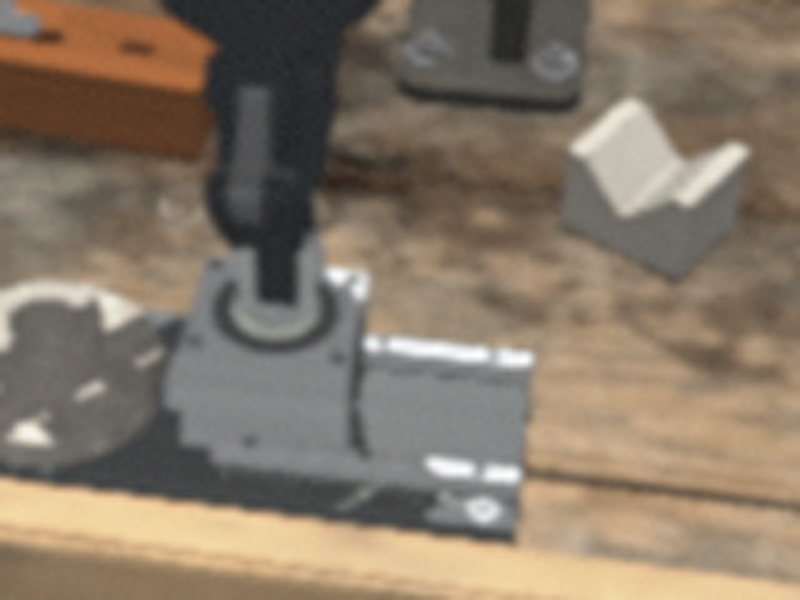

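```bash
python3 -m jog '[[0,0,-0.008,0.035,0.08],[0,0,-0.008,0.04,0.08],[0,0,-0.008,0.04,-0.08],[0,0,-0.008,0.04,-0.08],[0,0,-0.008,0.04,0.04],[0,0,-0.008,0.04,0],[0,0,-0.008,0.04,0]]'
python3 - <<'E'
from h import *
s=observe();w=save("wrist","w18.png",(200,120,440,320),3.2)
T=save("top","t18.png",(270,240,370,320),7)
go([.535,.0787,.092],135.4);print(s["width"],s["torque"])
E
```

```text
clock: 16.55
tcp_pos: [0.5376, 0.0779, 0.0914]
ee_rot: [[-0.71, 0.703, 0.036], [0.703, 0.711, -0.015], [-0.036, 0.015, -0.999]]
contact_force: [-16.0, -2.1, 31.9]
width: 0.0061
t 16.65 tcp [0.5376 0.0779 0.0914] yaw 135.2 shift [ 0.024 -0.012 -0.007] turn -0.003407851941808342 F [-15.4  -3.1  31.7]
0.006092404546315702 [-0.41491895  2.73246559 -0.00709228]
```

View pics/w18.png

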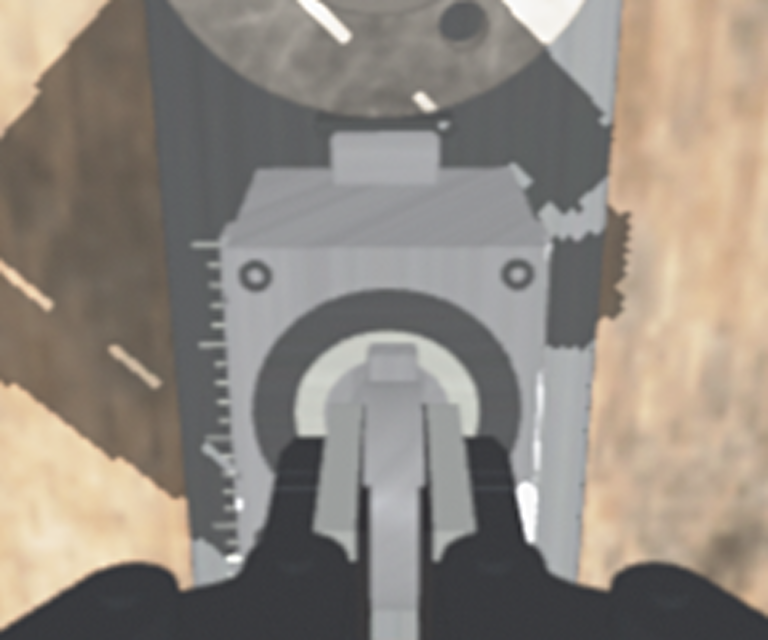

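View pics/t18.png

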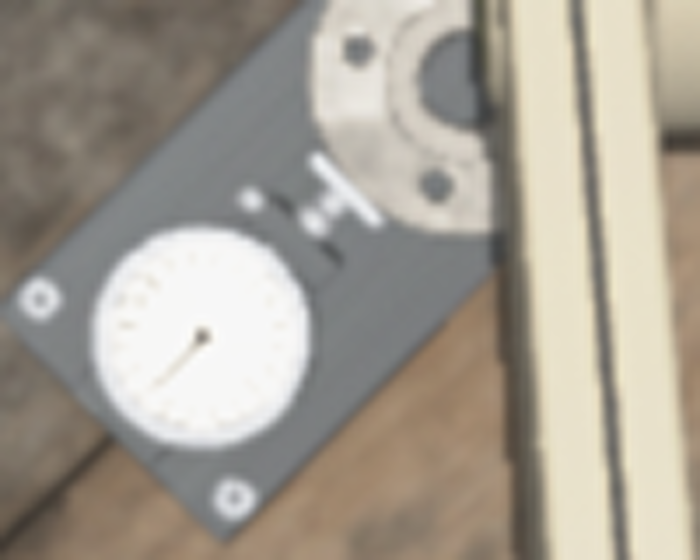

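```bash
python3 -m jog '[[0,0.02,-0.02,0.02,0],[0,0.02,-0.02,0.02,0.12],[0,0.02,-0.02,0.02,0.25],[0,0.02,-0.02,0.02,0.37],[0,0.02,-0.02,0.02,0.5],[0,0.02,-0.02,0.02,0.62],[0,0.02,-0.02,0.02,0.7],[0,0.02,-0.02,0.02,0.7]]' 110
python3 - <<'E'
from h import *
s=observe();w=save("wrist","w19.png",(200,120,440,320),3.2)
T=save("top","t19.png",(270,240,370,320),7)
go([.535,.0787,.092],135.4-97);print(s["width"],s["torque"]);R=np.array(s["ee_rot"]);print(R.T@s["contact_force"])
E
```

```text
clock: 17.45
tcp_pos: [0.5358, 0.0773, 0.0917]
ee_rot: [[-0.235, 0.971, 0.038], [0.972, 0.236, -0.016], [-0.025, 0.033, -0.999]]
contact_force: [-7.5, -3.9, 17.8]
width: 0.0059
t 17.55 tcp [0.5358 0.0773 0.0917] yaw 103.7 shift [ 0.016 -0.004 -0.004] turn 1.451857163497662 F [-6.8 -4.2 17.6]
0.005871203879966423 [-0.8300326   1.35372246  0.04089955]
[ -2.42046585  -7.62605058 -17.96470591]
```

View pics/w19.png

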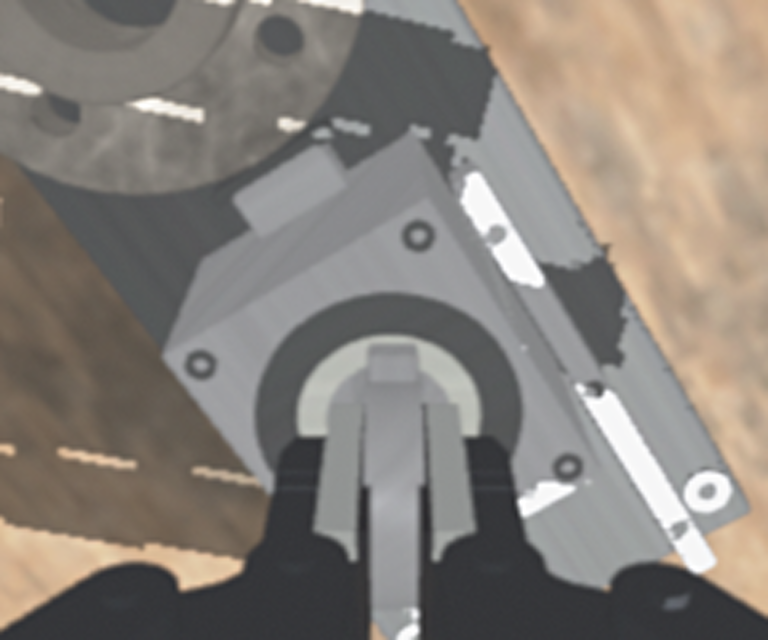

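View pics/t19.png

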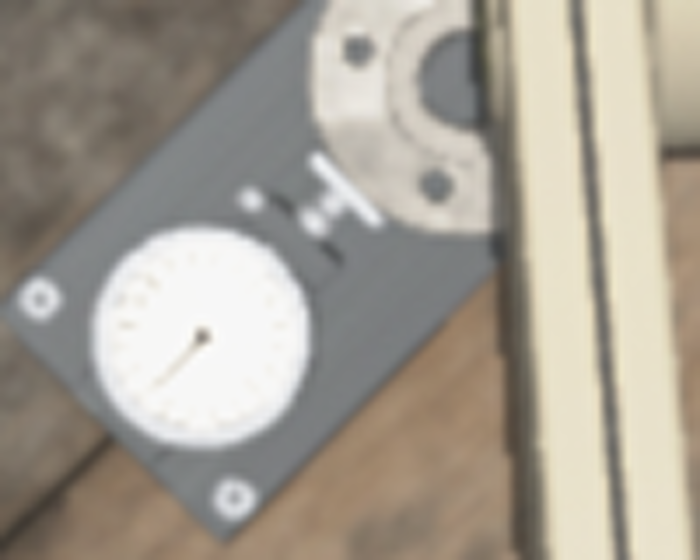

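```bash
python3 -m jog '[[0,0,-0.015,0.02,0.12],[0,0,-0.015,0.02,0.25],[0,0,-0.015,0.02,0.37],[0,0,-0.015,0.02,0.5],[0,0,-0.015,0.02,0.62],[0,0,-0.015,0.02,0.74],[0,0,-0.015,0.02,0.74]]'
python3 -m jog '[[0,-0.005,-0.01,0.02,0.12],[0,-0.005,-0.01,0.02,0.25],[0,-0.005,-0.01,0.02,0.37],[0,-0.005,-0.01,0.02,0.5],[0,-0.005,-0.01,0.02,0.6],[0,-0.005,-0.01,0.02,0.6]]'
python3 - <<'E'
from h import *
s=observe();w=save("wrist","w20.png",(200,120,440,320),3.2)
T=save("top","t20.png",(270,240,370,320),7)
go([.535,.0787,.092],135.4-97);print(s["width"],s["torque"]);R=np.array(s["ee_rot"]);print(R.T@s["contact_force"])
E
```

```text
clock: 18.25
tcp_pos: [0.5344, 0.0769, 0.0916]
ee_rot: [[0.337, 0.941, 0.038], [0.941, -0.337, -0.017], [-0.003, 0.041, -0.999]]
contact_force: [-10.3, -0.0, 19.3]
width: 0.0062
clock: 18.85
tcp_pos: [0.5333, 0.0772, 0.0916]
ee_rot: [[0.729, 0.683, 0.037], [0.684, -0.729, -0.016], [0.016, 0.037, -0.999]]
contact_force: [-10.7, 0.3, 19.7]
width: 0.006
t 18.95 tcp [0.5334 0.0772 0.0917] yaw 43.3 shift [ 0.022  0.    -0.003] turn 0.10924787772935299 F [-10.7   0.4  19. ]
0.006046671420136749 [0.07729183 2.18913796 0.18522187]
[ -7.25887535  -6.75285196 -20.07947304]
```

View pics/w20.png

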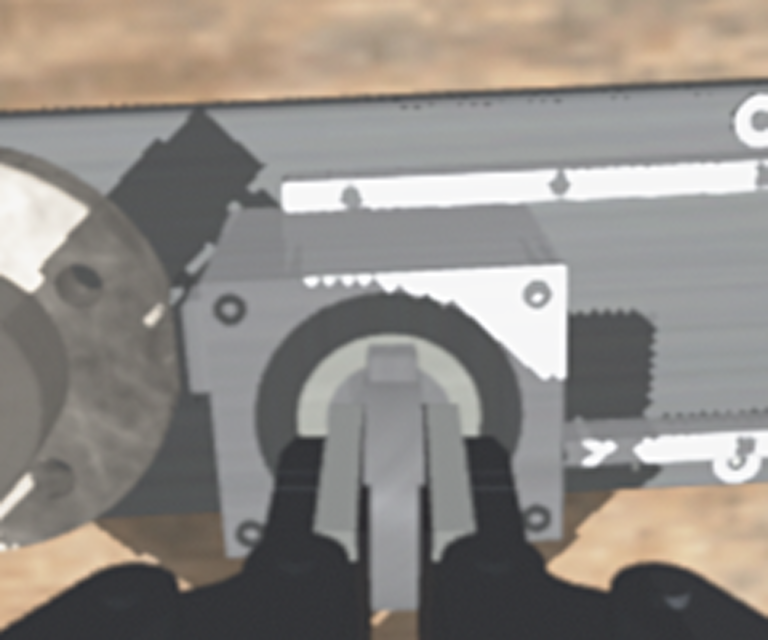

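View pics/t20.png

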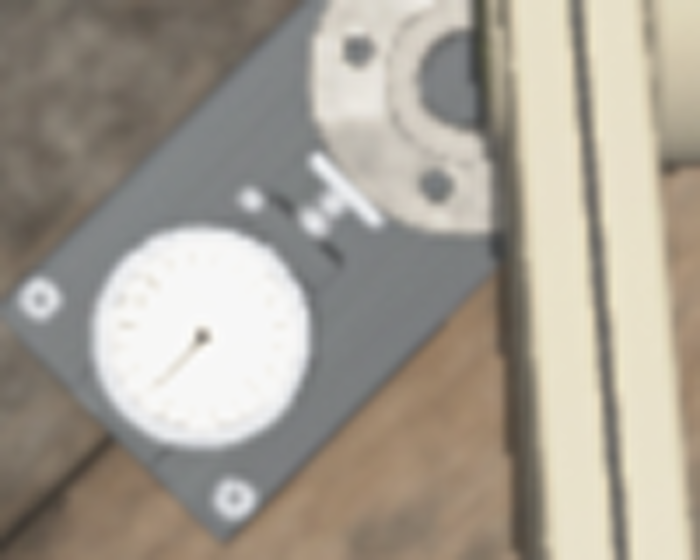

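```bash
python3 -m jog '[[0,-0.015,-0.015,0.018,0.06],[0,-0.02,-0.02,0.018,0.1],[0,-0.02,-0.02,0.018,0.1],[0,-0.02,-0.02,0.018,0.1],[0,-0.02,-0.02,0.018,0.1]]'
python3 - <<'E'
from h import *
s=observe();w=save("wrist","w21.png",(200,120,440,320),3.2)
T=save("top","t21.png",(200,170,400,320),4)
S=save("scene","s21.png",(240,140,400,260),5)
for k in("gauge_key","keyway"):
  for d in tip_of(k,"wrist")[:1]:print(k,d["point"],onz(w,d["point"],.059,s))
go([.535,.0787,.092],135.4-97);print(s["width"],s["torque"]);R=np.array(s["ee_rot"]);print(R.T@s["contact_force"])
E
```

```text
clock: 19.45
tcp_pos: [0.5325, 0.0775, 0.092]
ee_rot: [[0.779, 0.626, 0.042], [0.627, -0.779, -0.016], [0.023, 0.038, -0.999]]
contact_force: [-0.2, 0.9, 10.3]
width: 0.0058
gauge_key [321.5, 251.0] [0.53647173 0.07876634 0.059     ]
keyway [321.0, 250.9] [0.53635561 0.07901151 0.059     ]
t 19.7 tcp [0.5325 0.0775 0.0921] yaw 38.8 shift [0.027 0.006 0.001] turn 0.009733973155175796 F [-0.1 -0.2  9.8]
0.005830657670042407 [-0.01415172  0.18324053  0.14079254]
[  0.61681476  -0.42631971 -10.26577774]
```

View pics/w21.png

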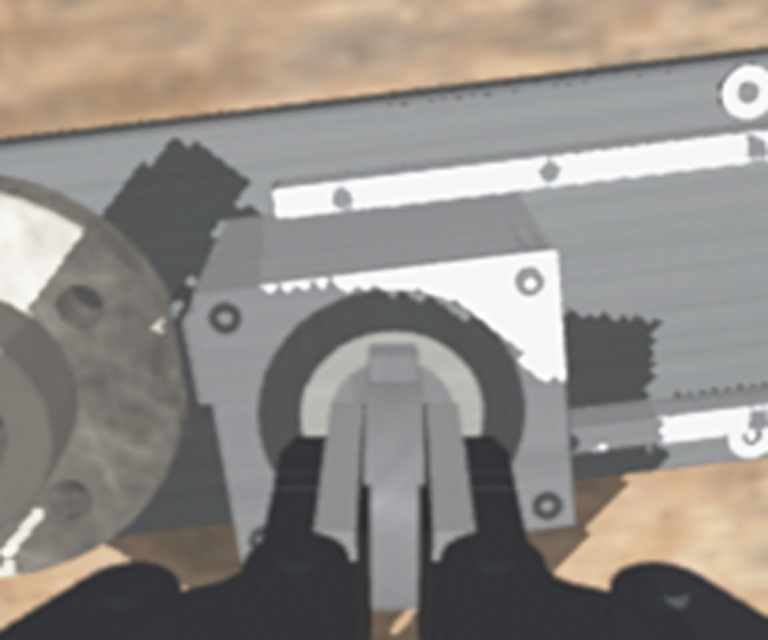

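View pics/t21.png

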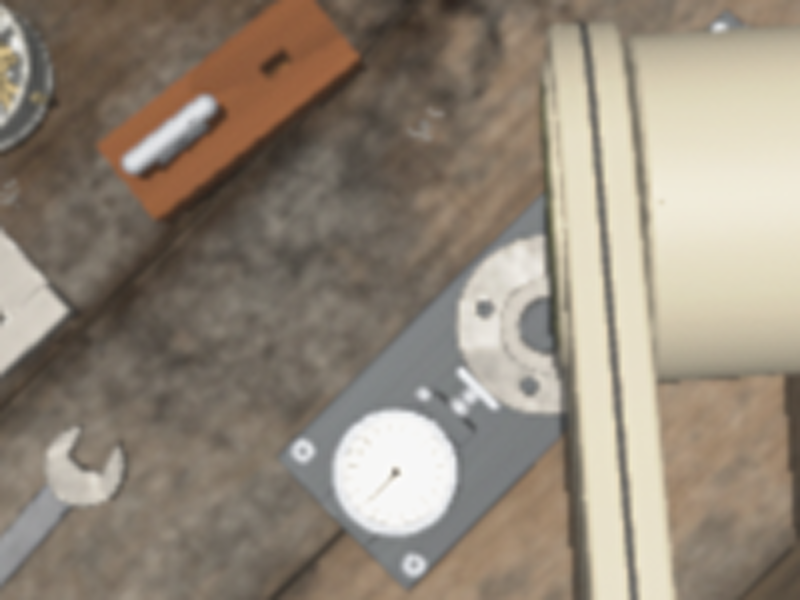

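View pics/s21.png

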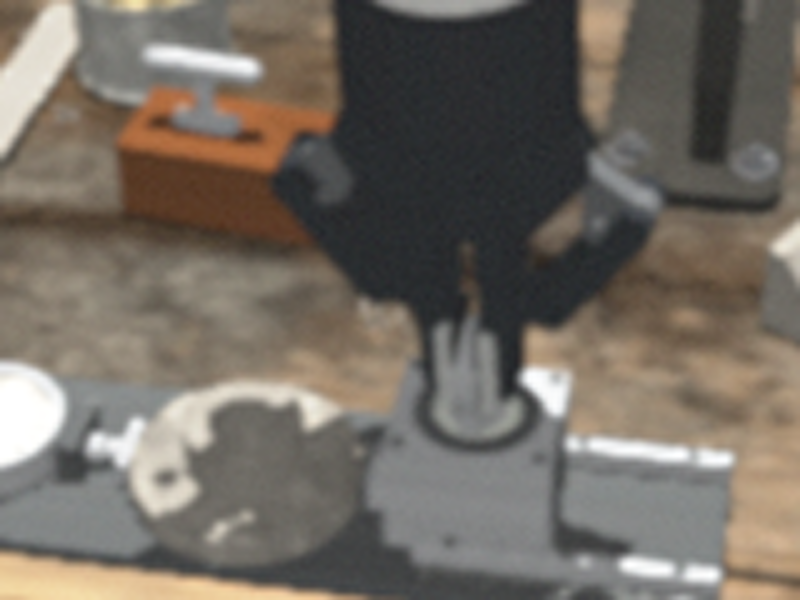

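```bash
python3 -m jog '[[0,-0.007,-0.006,0.025,0.02],[0,-0.007,-0.006,0.025,0.02],[0,-0.007,-0.006,0.025,0.02],[0,-0.007,-0.006,0.025,0.02],[0,-0.007,-0.006,0.025,0.02]]'
python3 - <<'E'
from h import *
s=observe();T=save("top","t22.png",(270,240,370,320),7)
go([.535,.0787,.092],135.4-97);print(s["width"],s["torque"])
E
```

```text
clock: 20.2
tcp_pos: [0.5327, 0.0775, 0.0919]
ee_rot: [[0.788, 0.614, 0.044], [0.615, -0.788, -0.016], [0.025, 0.039, -0.999]]
contact_force: [-7.2, -1.3, 17.4]
width: 0.0056
t 20.25 tcp [0.5327 0.0775 0.0919] yaw 38.0 shift [ 0.026  0.005 -0.   ] turn -0.009788972701452627 F [-7.2 -1.1 17.5]
0.005615129493750017 [-0.32164419  1.40389416  0.17981712]
```

View pics/t22.png

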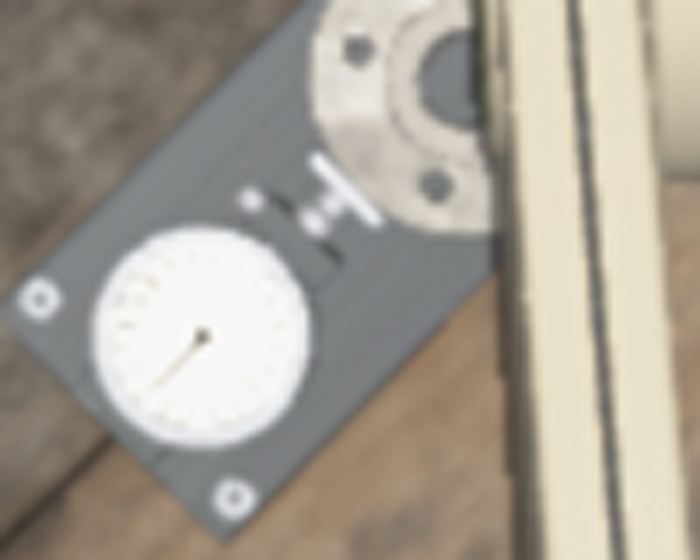

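```bash
python3 -c "
from rig import *
print(job_done()); s=observe(); print(s['clock'],s['tcp_pos'],s['contact_force'],s['width'])"
```

```text
the job is handed in; nothing more can be done
None
the job is handed in; nothing more can be done
```

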